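# Swap the probe batteries in the charging drawer and lock it

### The job

The charging drawer is held open by the red-gripped stop pin: draw the pin straight up out of its bore and park it upright in the notch on the side of the station, hanging by its collar. Move the spent red-banded packs from the drawer into the yellow tray and stow every blue-banded pack from the table in a cell of its own in the drawer, contacts up; with that done, slide the drawer fully shut, and only then slide the orange keeper plate from its stand all the way down into the slot in front of the shut drawer. Do not knock over the canisters.

Things in the scene. Friction and masses are not known exactly. Their poses are not given: they have to be found in the camera images.
- station: White charging station fixed to the table, housing 235 deep x 220 wide x 70 high mm, one grey drawer in front. Origin: on the table under the middle of the housing's front face; x points into the housing (drawer closes along +x), y to its left, z up. On its roof the blue bore block, on its -y side the blue notch plate, beside the drawer front two dark steel keeper channels.
- bore (a point): Centre of the mouth of the vertical bore in the blue 40x40 mm block on the roof, 100 mm above the table: a 14 mm hole, 38 mm deep, opening into the drawer's path behind its back wall. In the station frame it lies at x 40, y -50, z 100 mm. Axes as the station.
- notch (a point): Parking point in the side notch, on top of two blue prongs (8 mm thick, top 100 mm above the table). The notch is 15 mm wide in x; along y closed 17 mm to +y of here, open at its end 28 mm to -y, open above and below. The parked pin's shank hangs through it, collar on the prongs, tip 80 mm below and top 40 mm above here. Axes as the station, whose frame has it at x 40, y -152, z 100 mm.
- drawer (a joint): Drawer opening in m: 0 fully shut, 0.2 at its stop; starts at 0.185 to 0.193. Stays where it is left (2.5 N friction, plus 6 N per m/s). With the pin in its bore it cannot close below about 0.18. No handle: push its front along +x of the station.
- drawer_front (a point): Middle of the top edge of the drawer's front face, 56 mm above the table, moves with the drawer (x = 0 in the station's frame when shut). The front panel is 188 mm wide and 6 to 56 mm above the table.
- slot (a point): Bottom centre of the keeper slot, 4 mm above the table, 25 mm in front of the housing. The slot is 12.5 mm wide in x, 244 mm long in y: a steel channel at each end, 98 to 122 mm from the middle, 60 mm high with flared mouths up to 70 mm above the table. Between them it is open and the drawer runs through. Axes as the station.
- pin: Stop pin, 120 g: steel shank 12 mm diameter, 80 mm long; collar 28 mm diameter, 80 to 86 mm above the tip; red grip 16 mm diameter, 86 to 120 mm above the tip. Origin at the tip, z along the pin towards the grip. Starts in the bore, collar on the block, tip 20 mm above the table, behind the drawer's back wall.
- stand: Low aluminium stand fixed on the left of the table, base 90x170x12 mm, with an upright slot 14 mm wide and 30 mm deep (12 to 42 mm above the table) that runs along its y and holds the keeper. Origin on the table under its middle.
- keeper: Orange keeper plate, 250 g, 10 mm thick (x), 236 mm long (y), 75 mm high, with a grip tab (10 mm thick, 70 mm long) at its top middle, from 75 to 107 mm above the bottom edge. Origin: middle of its bottom edge; z up. Either way round will do. Starts upright in the stand, bottom edge 12 mm above the table.
- cell0 (a point): Centre of the floor of the front left cell of the drawer (front = nearest the robot when open, left = +y of the station), 10 mm above the table, moves with the drawer. Each cell is 74 mm long in the station's x, 52 mm wide in y, with walls 18 mm high. Axes as the station.
- cell1 (a point): Centre of the floor of the front right cell of the drawer (front = nearest the robot when open, left = +y of the station), 10 mm above the table, moves with the drawer. Each cell is 74 mm long in the station's x, 52 mm wide in y, with walls 18 mm high. Axes as the station.
- cell2 (a point): Centre of the floor of the rear left cell of the drawer (front = nearest the robot when open, left = +y of the station), 10 mm above the table, moves with the drawer. Each cell is 74 mm long in the station's x, 52 mm wide in y, with walls 18 mm high. Axes as the station.
- cell3 (a point): Centre of the floor of the rear right cell of the drawer (front = nearest the robot when open, left = +y of the station), 10 mm above the table, moves with the drawer. Each cell is 74 mm long in the station's x, 52 mm wide in y, with walls 18 mm high. Axes as the station.
- pack0: Black battery pack with a blue band, a blue label and two brass contacts on top: 60 (x) x 40 (y) x 40 (z) mm, about 200 g. Origin: centre of its underside, z up. Lies on the table to the right; absent in some runs. Its length lies along a cell's length; either way round will do.
- pack1: Black battery pack with a blue band, a blue label and two brass contacts on top: 60 (x) x 40 (y) x 40 (z) mm, about 200 g. Origin: centre of its underside, z up. Lies on the table to the right; absent in some runs. Its length lies along a cell's length; either way round will do.
- pack2: Black battery pack with a blue band, a blue label and two brass contacts on top: 60 (x) x 40 (y) x 40 (z) mm, about 200 g. Origin: centre of its underside, z up. Lies on the table to the right; absent in some runs. Its length lies along a cell's length; either way round will do.
- pack3: Black battery pack with a blue band, a blue label and two brass contacts on top: 60 (x) x 40 (y) x 40 (z) mm, about 200 g. Origin: centre of its underside, z up. Lies on the table to the right; absent in some runs. Its length lies along a cell's length; either way round will do.
- spent0: Spent battery pack, the same size as the others (60 x, 40 y, 40 z mm) but with a red band and red label on top. Origin: centre of its underside, z up. Starts in the front left cell of the drawer, its length along the cell; absent in some runs. Goes into the yellow tray.
- spent1: Spent battery pack, the same size as the others (60 x, 40 y, 40 z mm) but with a red band and red label on top. Origin: centre of its underside, z up. Starts in the rear right cell of the drawer, its length along the cell; absent in some runs. Goes into the yellow tray.
- tray: Yellow open tray for spent packs, fixed on the left of the table: 140 (x) x 200 (y) mm, walls 20 mm high and 5 mm thick. Origin on the table under its middle, z up.
- tray_in (a point): Centre of the tray's inner floor, 5 mm above the table. Axes as the tray.
- canA: Small white canister with a red cap, 50x70x100 mm and a cap 14 mm high, standing at the right of the station. A bystander. Origin: centre of its underside.
- canB: Small white canister with a red cap, 50x70x100 mm and a cap 14 mm high, standing at the left of the table, nearer the robot than the stand. A bystander. Origin: centre of its underside.
Not all that is in view belongs to the job. What is meant by the pin is not green, and is the larger of those in its own colour.

How it is judged:
On the way, in this order (a step that is already met when the one before it is completed fails the run):
1. the pin is drawn and hangs upright in the side notch, let go (x of pin in the frame of notch between -0.006 and 0.006 m and y of pin in the frame of notch between -0.02 and 0.014 m and z of pin in the frame of notch between -0.084 and -0.075 m and angle between pin's own z axis and vertical below 0.15 rad and contact force between pin and the fingers below 0.1 N), for 0.2 s.
2. spent packs in the tray, all fresh packs in the drawer's cells and the drawer shut, the pin still parked (x of pin in the frame of notch between -0.006 and 0.006 m and y of pin in the frame of notch between -0.02 and 0.014 m and z of pin in the frame of notch between -0.084 and -0.075 m and angle between pin's own z axis and vertical below 0.15 rad and x of spent0 in the frame of tray_in between -0.06 and 0.06 m and y of spent0 in the frame of tray_in between -0.09 and 0.09 m and z of spent0 in the frame of tray_in between -0.005 and 0.045 m and x of spent1 in the frame of tray_in between -0.06 and 0.06 m and y of spent1 in the frame of tray_in between -0.09 and 0.09 m and z of spent1 in the frame of tray_in between -0.005 and 0.045 m and x of pack0 in the frame of cell0 between -0.012 and 0.092 m and y of pack0 in the frame of cell0 between -0.102 and 0.012 m and z of pack0 in the frame of cell0 between -0.004 and 0.006 m and angle between each of pack0, pack1, pack2, pack3's own z axis and vertical below 0.12 rad and x of pack1 in the frame of cell0 between -0.012 and 0.092 m and y of pack1 in the frame of cell0 between -0.102 and 0.012 m and z of pack1 in the frame of cell0 between -0.004 and 0.006 m and x of pack2 in the frame of cell0 between -0.012 and 0.092 m and y of pack2 in the frame of cell0 between -0.102 and 0.012 m and z of pack2 in the frame of cell0 between -0.004 and 0.006 m and x of pack3 in the frame of cell0 between -0.012 and 0.092 m and y of pack3 in the frame of cell0 between -0.102 and 0.012 m and z of pack3 in the frame of cell0 between -0.004 and 0.006 m and value of joint drawer below 0.008 m), for 0.2 s.
3. the keeper is fully down in its slot in front of the shut drawer (x of keeper in the frame of slot between -0.005 and 0.005 m and y of keeper in the frame of slot between -0.008 and 0.008 m and z of keeper in the frame of slot between -0.004 and 0.005 m and angle between the y axis of keeper and the y axis of slot, either way round below 0.06 rad and angle between keeper's own z axis and vertical below 0.08 rad and value of joint drawer below 0.008 m), for 0.2 s.
At the end, for the whole second after the job is handed in: Pin hanging upright in the side notch, collar on the prongs (within 4 mm); every blue pack upright (7 degrees) on the floor of a drawer cell, red ones in the tray; drawer within 8 mm of shut; keeper upright in the slot within 5 mm of its bottom; all released and at rest (all of step 3 and x of pin in the frame of notch between -0.006 and 0.006 m and y of pin in the frame of notch between -0.02 and 0.014 m and z of pin in the frame of notch between -0.084 and -0.075 m and angle between pin's own z axis and vertical below 0.15 rad and x of spent0 in the frame of tray_in between -0.06 and 0.06 m and y of spent0 in the frame of tray_in between -0.09 and 0.09 m and z of spent0 in the frame of tray_in between -0.005 and 0.045 m and x of spent1 in the frame of tray_in between -0.06 and 0.06 m and y of spent1 in the frame of tray_in between -0.09 and 0.09 m and z of spent1 in the frame of tray_in between -0.005 and 0.045 m and x of pack0 in the frame of cell0 between -0.012 and 0.092 m and y of pack0 in the frame of cell0 between -0.102 and 0.012 m and z of pack0 in the frame of cell0 between -0.004 and 0.006 m and angle between each of pack0, pack1, pack2, pack3's own z axis and vertical below 0.12 rad and x of pack1 in the frame of cell0 between -0.012 and 0.092 m and y of pack1 in the frame of cell0 between -0.102 and 0.012 m and z of pack1 in the frame of cell0 between -0.004 and 0.006 m and x of pack2 in the frame of cell0 between -0.012 and 0.092 m and y of pack2 in the frame of cell0 between -0.102 and 0.012 m and z of pack2 in the frame of cell0 between -0.004 and 0.006 m and x of pack3 in the frame of cell0 between -0.012 and 0.092 m and y of pack3 in the frame of cell0 between -0.102 and 0.012 m and z of pack3 in the frame of cell0 between -0.004 and 0.006 m and linear speed of each of pin, keeper, pack0, pack1, pack2, pack3, spent0, spent1 below 0.02 m/s); the robot touches nothing.
It fails at once if a canister is knocked over (angle between any of canA, canB's own z axis and vertical above 0.5 rad).
Of spent0, spent1 only 1 to 2 are there at a start; the rules pass over those that are not, and their reading is None.
Of pack0, pack1, pack2, pack3 only 2 to 4 are there at a start; the rules pass over those that are not, and their reading is None.
At some moment in a run one of pack0, pack1, pack2, pack3 may be knocked a few centimetres aside while the robot is not near it.
It also fails if it takes over 210 s, if anything falls off the work surface, if the arm or the gripper's body presses on something with over 40 N, if the wrist force passes 120 N, or if a joint passes its speed limit or range.

### The arm

A 6-joint arm with a two-finger parallel gripper is mounted at the origin on the work surface. World frame = base frame: x ahead of the robot, y to its left, z up, the work surface at z = 0. Lengths are in m, angles in rad, forces in N, time in s.
With the tool pointing down it reaches from about 0.325 to 0.85 m from the base axis. Payload 15.5 kg.
Tool frame: the origin (TCP) lies at the very end of the fingers, on their centre line; the grasp point (between the pads) lies 19 mm behind it; z points along the fingers, y is the line along which they close (so a half turn about z gives the same grasp; the last joint's range is limited). The gripper opens to 91 mm and grips with 3 to 60 N. Pads are 32 mm wide; open, the fingers measure 118 mm over their backs; the gripper's body (76 mm by 178 mm) begins 60 mm behind the grasp point.
Start: joints at [-1.345, 0.494, 1.345, -0, 1.302, -0.096], TCP at [0.197, -0.593, 0.214] pointing down, gripper open.
Joint ranges: [-2.91, 2.91], [-0.82, 2.16], [0.22, 2.67], [-1.22, 4.37], [0.12, 2.79], [-3.08, 3.08]. Speed limits (rad/s): [1.89, 1.89, 2.57, 3.01, 3.01, 3.01].

### API

Orientations are given as [roll, pitch, yaw] about the fixed x, y, z axes, in that order (R = Rz(yaw) Ry(pitch) Rx(roll)).
In Python, from bench import * gives the robot as it stands.
- The arm moves only by the tool move_arm, never from a script. Its argument "rows" is one flat list of numbers, 6 for each row, row after row: the shift along the tool's x, y, z in units of 0.025 m (1.0 is 0.025 m), then the turn, a rotation vector about the tool's x, y, z in units of 6 degrees (1.0 is 6 degrees). A call has 1 to 12 rows; each row shifts and turns the commanded pose from where the row before left it, along the tool's axes as they then stand; what a row does not reach is not made up. A row lasts 1/10 s, in which the tool goes at most 50 mm and 8.59 degrees, less where a joint would pass 70% of its speed; a pose out of reach is approached as far as the arm can. A call with a number of a shift or a turn outside -1 to 1 is refused whole. A call with a gripper value outside its range is refused whole. "jaw" is the opening, from 0 (shut) to 1 (fully open), set as the call begins (left out, the last holds). The fingers move at their own pace and stop on an object; the grip force is fixed at half the most. Time passes only in rows, so rows that do not move let the fingers close. It gives the time, the measured TCP pose, the force, the opening and the grip force at its end, in the units of the state.
- observe(): the state, without advancing time (a new reading comes with each control period).
- snapshot(name): name is "side" or "top" or "wrist"; returns a dict with "img" (384x512x3 uint8, blue, green, red), "camera_matrix" (3x3 intrinsics, pixels), "k1" (the pictures are not rectified: a ray, as slopes to the right and down, at radius r is drawn at 1 + k1 r^2 times it, then the intrinsics apply), "view" (4x4, takes a point from world to camera coordinates). Camera axes: x right, y down, z forward; pixel columns grow to the right and rows downward; lengths in m; the calibration is good to about 2 mm. A picture is of the moment at which its call begins. There is no depth.
- job_done(): hands the job in; it is judged then, once.
The state is a dict: "time_s": time; "joint_pos": joint angles; "qvel": joint speeds; "joint_torque": joint torques, N m; "eef_pos": TCP position; "tool_rot": TCP orientation; "force": force on the tool from outside, world axes, zero at the start; "moment": the same for the moment, N m; "grip_width": finger opening in m; "gripper_force": force on a finger pad.
Only numpy, scipy, OpenCV 4.12 (cv2) and the standard library are available. Lean on these libraries where they do the work, as an engineer would, in place of code of your own. Each camera call takes 0.05 s, during which the arm holds its last target. There are 200 camera calls.

## Working session

There is one attempt and no reset: what is moved stays moved. The work goes in short steps, Python scripts to look and compute and a tool call to move; the robot and the scene stay as the last step left them, time stands still between calls to the robot, and variables do not carry over. Pictures are saved under pics/ and viewed, at most 14 in all, crops included, and the job is handed in when it is done.

Besides the shell and the picture viewer there is one more tool, called after "Request:" as name(argument=value, ...), one argument or row to a line, values as JSON. move_arm: Moves the arm, as the interface text tells. Its arguments: {"type":"object","properties":{"rows":{"type":"array"},"jaw":{"type":"number"}},"required":["rows"]}

```bash
ls; mkdir -p pics; cat > h.py <<'E'
from bench import *
import numpy as np, cv2
from scipy.spatial.transform import Rotation as Rn
def ray(s,u,v):
    K=np.array(s["camera_matrix"]);k=s["k1"]
    d=np.array([(u-K[0,2])/K[0,0],(v-K[1,2])/K[1,1]]);x=d.copy()
    for _ in range(30): x=d/(1+k*(x@x))
    V=np.array(s["view"]);R=V[:3,:3];return -R.T@V[:3,3],R.T@np.array([x[0],x[1],1])
def px2w(s,u,v,z):
    o,d=ray(s,u,v);return o+d*(z-o[2])/d[2]
def w2px(s,p):
    V=np.array(s["view"]);K=np.array(s["camera_matrix"]);c=V[:3,:3]@np.array(p)+V[:3,3]
    x=c[:2]/c[2];x=x*(1+s["k1"]*(x@x));return K[:2,:2]@x+K[:2,2]
def snap(name,fn,crop=None,scale=1):
    s=snapshot(name);im=s["img"]
    if crop: im=im[crop[1]:crop[3],crop[0]:crop[2]]
    cv2.imwrite("pics/"+fn,cv2.resize(im,None,fx=scale,fy=scale,interpolation=cv2.INTER_CUBIC));return s
E
python3 - <<'E'
from h import *
import pickle
for n in("top","side"):
    s=snap(n,n+"0.png",None,1.5);pickle.dump(s,open(n+"0.pkl","wb"));print(n,np.array(s["view"]).round(3).tolist(),np.array(s["camera_matrix"]).tolist(),s["k1"])
print(observe())
E
```

```text
pics
top [[-0.03, -1.0, 0.007, -0.021], [-0.992, 0.029, -0.122, 0.548], [0.122, -0.011, -0.992, 1.062], [0.0, 0.0, 0.0, 1.0]] [[412.1513788239422, 0.0, 258.2772530619682], [0.0, 412.1513788239422, 189.1735752253837], [0.0, 0.0, 1.0]] -0.01534547761645004
side [[-0.88, -0.474, 0.004, 0.45], [-0.326, 0.599, -0.731, 0.262], [0.345, -0.645, -0.682, 0.775], [0.0, 0.0, 0.0, 1.0]] [[380.59162439791965, 0.0, 259.0796609988416], [0.0, 380.59162439791965, 190.79443287851709], [0.0, 0.0, 1.0]] 0.034167885196017544
{'time_s': 0.1, 'joint_pos': array([-1.34549440e+00,  4.94132907e-01,  1.34604981e+00,  4.31047527e-05,
        1.30247875e+00, -9.54766180e-02]), 'qvel': array([ 0.00125557, -0.00214386, -0.0023486 ,  0.0006179 ,  0.00189133,
       -0.0013346 ]), 'joint_torque': array([ 1.37884021e-03, -8.80240202e+01, -3.82545340e+01,  7.10766111e-02,
        4.82814386e-02, -4.42062174e-06]), 'eef_pos': array([ 0.19702411, -0.59279144,  0.21339707]), 'tool_rot': array([-3.14053267e+00, -1.43252470e-04,  3.20767014e-01]), 'force': array([0.84178522, 0.09584073, 0.10649467]), 'moment': array([-0.00069429,  0.00180613,  0.0372346 ]), 'gripper_force': 0.0, 'grip_width': 0.0913730940669947}
```

View pics/top0.png

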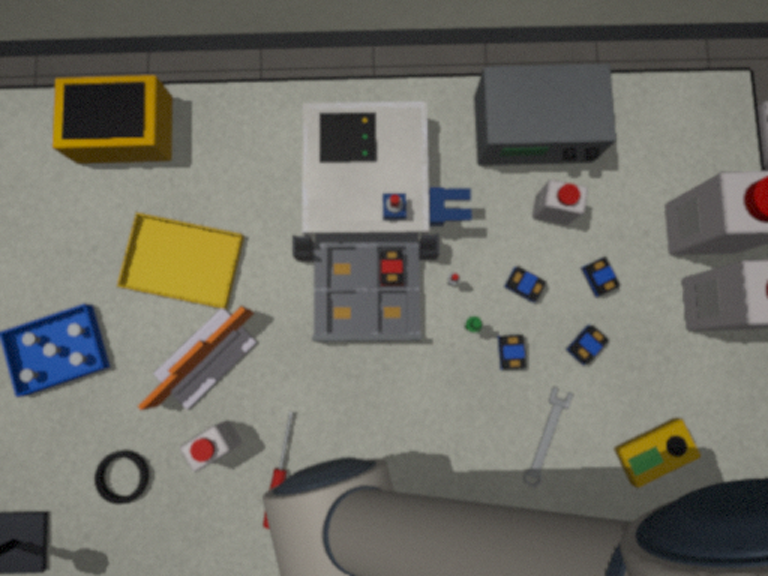

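View pics/side0.png

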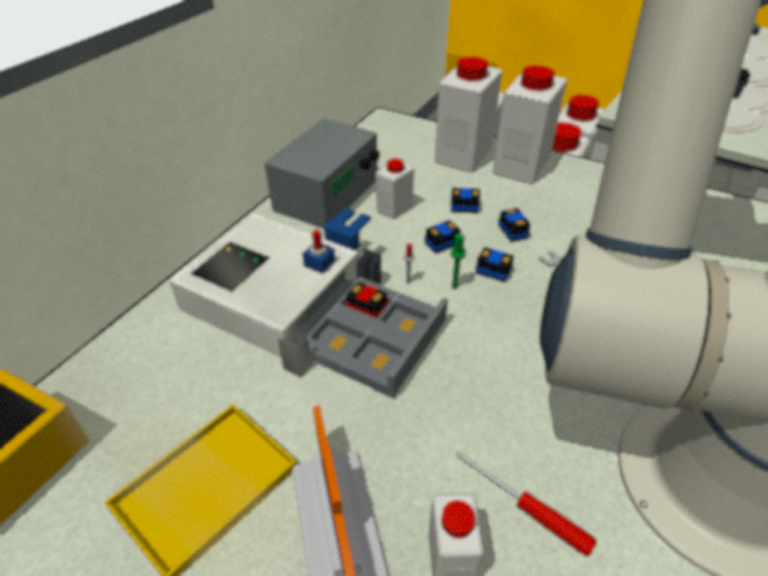

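```bash
python3 - <<'E'
import pickle,cv2
im=pickle.load(open("top0.pkl","rb"))["img"]
cv2.imwrite("pics/c1.png",cv2.resize(im[60:250,195:425],None,fx=3,fy=3,interpolation=cv2.INTER_CUBIC))
cv2.imwrite("pics/c2.png",cv2.resize(im[135:315,70:180],None,fx=3.3,fy=3.3,interpolation=cv2.INTER_CUBIC))
E
```

```text
(no output)
```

View pics/c1.png

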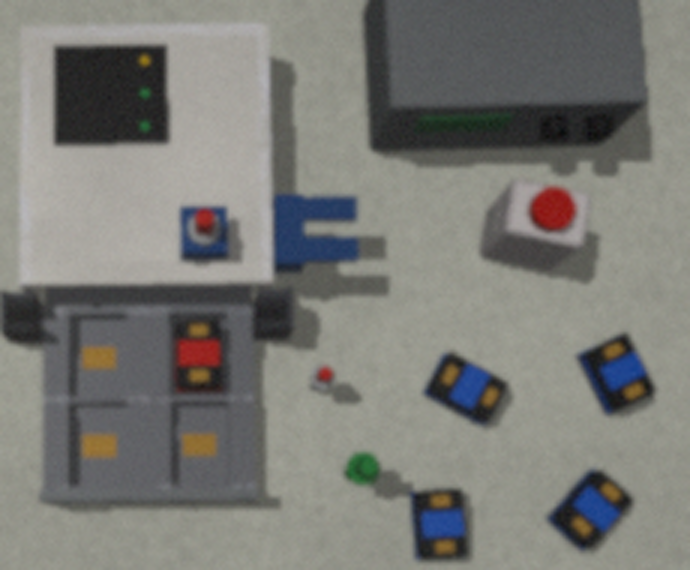

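View pics/c2.png

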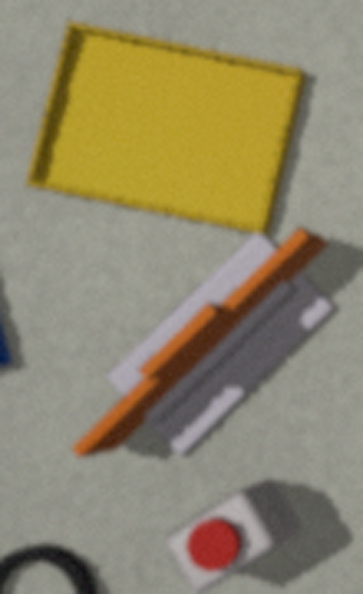

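```bash
cat > m1.py <<'E'
from h import *
import pickle
s=pickle.load(open("top0.pkl","rb"))
def c1(u,v,z): return px2w(s,195+(u+.5)/3-.5,60+(v+.5)/3-.5,z)
def c2(u,v,z): return px2w(s,70+(u+.5)/3.3-.5,135+(v+.5)/3.3-.5,z)
def show(n,p): print(n,(np.array(p)*1000).round(1))
for n,a in dict(roofFL=(22,284,.07),roofFR=(274,284,.07),roofBR=(268,26,.07),roofBL=(22,26,.07),gripTop=(205,219,.14),blkFL=(182,259,.1),blkFR=(227,258,.1),blkBR=(227,208,.1),blkBL=(182,208,.1),prong1=(357,208,.1),prong2=(358,249,.1),notchin=(303,229,.1),dfl=(43,501,.056),dfr=(264,501,.056),
 p_a=(467,388,.04),p_b=(616,373,.04),p_c=(441,524,.04),p_d=(590,509,.04),spent=(199,354,.05),spR=(325,374,.07),green=(363,468,.07)).items(): show(n,c1(*a))
for n,a in dict(tTL=(70,25,.02),tTR=(303,70,.02),tBR=(265,233,.02),tBL=(30,183,.02),kA=(80,450,.087),kB=(303,233,.087),tabA=(145,372,.119),tabB=(214,309,.119),canB=(213,545,.114)).items(): show(n,c2(*a))
def ang(p,q,z):
    d=c1(*q,z)-c1(*p,z);return np.degrees(np.arctan2(d[1],d[0])).round(1),np.linalg.norm(d)
# pack contact pairs -> length axis
for n,a in dict(a=((449,374),(487,396)),b=((612,348),(635,391)),c=((441,501),(443,547)),d=((609,492),(578,525))).items(): print(n,ang(*a,.04))
show('canA',c1(553,208,.114))
E
python3 m1.py
```

```text
roofFL [638.3 106.   70. ]
roofFR [ 632. -112.   70.]
roofBR [ 866.  -115.8   70. ]
roofBL [872.  102.9  70. ]
gripTop [672.9 -52.3 140. ]
blkFL [649.5 -32.8 100. ]
blkFR [649.2 -70.8 100. ]
blkBR [692.5 -72.3 100. ]
blkBL [693.6 -34.1 100. ]
prong1 [ 689.4 -182.6  100. ]
prong2 [ 653.9 -181.8  100. ]
notchin [ 672.5 -136.   100. ]
dfl [451.2  92.3  56. ]
dfr [445.5 -97.3  56. ]
p_a [ 539.9 -281.4   40. ]
p_b [ 549.4 -414.6   40. ]
p_c [ 421.4 -251.9   40. ]
p_d [ 430.3 -383.1   40. ]
spent [575.7 -45.6  50. ]
spR [ 552.1 -152.8   70. ]
green [ 470.5 -181.7   70. ]
tTL [691.6 415.1  20. ]
tTR [648.  222.3  20. ]
tBR [514.3 253.3  20. ]
tBL [560.8 445.1  20. ]
kA [349.4 374.7  87. ]
kB [507.3 207.4  87. ]
tabA [406.1 315.7 119. ]
tabB [450.4 265.6 119. ]
canB [280.6 267.  114. ]
a (np.float64(-122.3), np.float64(0.038480083525801276))
b (np.float64(-155.6), np.float64(0.04283845377222094))
c (np.float64(179.4), np.float64(0.03986555139502694))
d (np.float64(133.6), np.float64(0.040361220734793396))
canA [ 681.1 -345.1  114. ]
```

```bash
cat > p.py <<'E'
# usage: p.py yaw x y z [yaw x y z ...]: rows (unit moves) from the measured pose; yaw turn first, then shift
from h import *
import sys
def plan(wps):
    o=observe();p=np.array(o["eef_pos"]);y=np.degrees(o["tool_rot"][2])
    print("pose",(p*1000).round(1),"rpy",np.degrees(o["tool_rot"]).round(2),"F",np.round(o["force"],1),"w",round(o["grip_width"]*1000,1),"t",o["time_s"])
    for w in wps:
        dy=(w[0]-y+180)%360-180; R=Rn.from_euler("xyz",[180,0,w[0]],degrees=True).as_matrix()
        d=R.T@((np.array(w[1:])/1000)-p)/.025; t=-dy/6
        n=max(1,int(np.ceil(np.abs(d).max()-1e-9)),int(np.ceil(np.linalg.norm(d)*.025/.045)));nt=int(np.ceil(abs(t)-1e-9))
        print("turn",round(t,3),"=",nt,"x",round(t/max(nt,1),3)," shift",d.round(3),"=",n,"x",(d/n).round(4)); y=w[0];p=np.array(w[1:])/1000
a=[float(v) for v in sys.argv[1:]]
plan([a[i:i+4] for i in range(0,len(a),4)])
E
python3 p.py 18.4 197 -593 300 88.8 600 -100 300
```

```text
pose [ 197.  -592.8  213.4] rpy [-1.7994e+02 -1.0000e-02  1.8380e+01] F [0.8 0.1 0.1] w 91.4 t 0.1
turn -0.004 = 1 x -0.004  shift [-0.004  0.008 -3.464] = 4 x [-0.0009  0.0019 -0.866 ]
turn -11.733 = 12 x -0.978  shift [20.053 15.703  0.   ] = 21 x [0.9549 0.7478 0.    ]
```

Request:
move_arm(
  rows=[0,0,-0.87,0,0,0,0,0,-0.87,0,0,0,0,0,-0.87,0,0,0,0,0,-0.87,0,0,0],
)

```text
time_s: 0.5
eef_pos: [0.197, -0.5929, 0.3014]
tool_rot: [-3.141, -0.0, 0.321]
force: [-0.0, -0.4, -0.4]
grip_width: 0.0915
gripper_force: 0.0
```

Request:
move_arm(
  rows=[0,0,0,0,0,-0.98,0,0,0,0,0,-0.98,0,0,0,0,0,-0.98,0,0,0,0,0,-0.98,0,0,0,0,0,-0.98,0,0,0,0,0,-0.98,0,0,0,0,0,-0.98,0,0,0,0,0,-0.98,0,0,0,0,0,-0.98,0,0,0,0,0,-0.98,0,0,0,0,0,-0.98,0,0,0,0,0,-0.96],
)

```text
time_s: 1.7
eef_pos: [0.197, -0.5929, 0.3005]
tool_rot: [-3.141, -0.001, 1.554]
force: [0.7, -0.2, -0.2]
grip_width: 0.091
gripper_force: 0.0
```

Request:
move_arm(
  rows=[0.95,0.75,0,0,0,0,0.95,0.75,0,0,0,0,0.95,0.75,0,0,0,0,0.95,0.75,0,0,0,0,0.95,0.75,0,0,0,0,0.95,0.75,0,0,0,0,0.95,0.75,0,0,0,0,0.95,0.75,0,0,0,0,0.95,0.75,0,0,0,0,0.95,0.75,0,0,0,0],
)

```text
time_s: 2.7
eef_pos: [0.3899, -0.3583, 0.3007]
tool_rot: [-3.141, -0.0, 1.55]
force: [0.7, -0.2, 0.1]
grip_width: 0.0912
gripper_force: 0.0
```

Request:
move_arm(
  rows=[0.95,0.75,0,0,0,0,0.95,0.75,0,0,0,0,0.95,0.75,0,0,0,0,0.95,0.75,0,0,0,0,0.95,0.75,0,0,0,0,0.95,0.75,0,0,0,0,0.95,0.75,0,0,0,0,0.95,0.75,0,0,0,0,0.95,0.75,0,0,0,0,0.95,0.75,0,0,0,0,0.95,0.75,0,0,0,0,0,0,0,0,0,0],
)

```text
time_s: 3.9
eef_pos: [0.6025, -0.0999, 0.3003]
tool_rot: [-3.141, -0.001, 1.553]
force: [0.1, -0.7, -0.0]
grip_width: 0.0912
gripper_force: 0.0
```

```bash
python3 - <<'E'
from h import *
import pickle
s=snap("wrist","w0.png",None,1.5);pickle.dump(s,open("w0.pkl","wb"));o=observe();print(o["eef_pos"],o["tool_rot"],o["time_s"])
print(np.array(s["view"]).round(3).tolist(),s["camera_matrix"][0],s["k1"])
E
```

```text
[ 0.60151901 -0.10126322  0.30028272] [-3.14073804e+00 -2.69585197e-04  1.55235102e+00] 3.95
[[1.0, -0.018, 0.0, -0.605], [-0.018, -0.967, 0.253, -0.137], [-0.004, -0.253, -0.968, 0.451], [0.0, 0.0, 0.0, 1.0]] [281.62241173   0.         259.18842542] -0.00029686432973917605
```

View pics/w0.png

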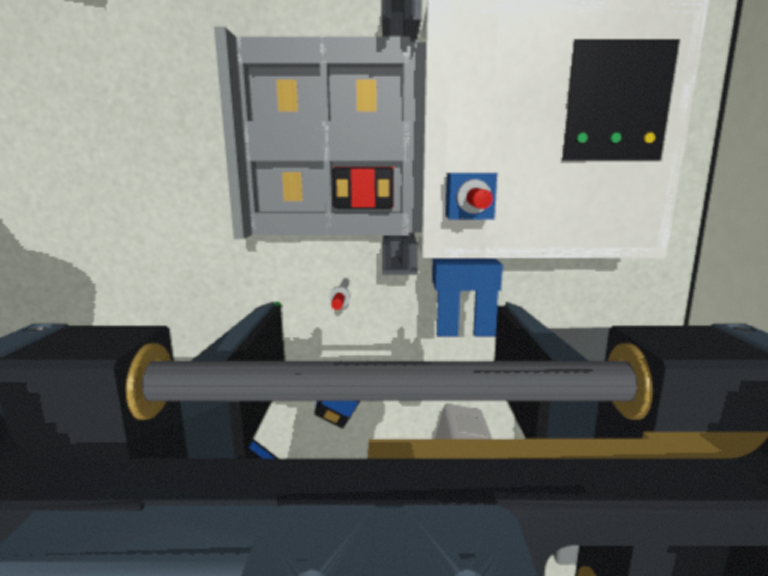

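```bash
cat > m2.py <<'E'
from h import *
import pickle
s=pickle.load(open("w0.pkl","rb"))
def c(u,v,z): return px2w(s,(u+.5)/1.5-.5,(v+.5)/1.5-.5,z)
for n,a in dict(rFR=(424,258,.07),rFL=(428,2,.07),rBR=(666,257,.07),bBL=(447,173,.1),bBR=(496,173,.1),bFR=(496,219,.1),bFL=(446,219,.1),p0=(437,337,.1),p1=(460,336,.1),p2=(474,335,.1),p3=(497,335,.1),nin1=(461,290,.1),nin2=(474,290,.1),grip=(481,198,.14),collar=(473,197,.106),spent=(363,188,.05),df1=(236,238,.056),df0=(217,29,.056)).items(): print(n,(c(*a)*1000).round(1))
E
python3 m2.py
```

```text
rFR [ 636.4 -111.7   70. ]
rFL [639.2 106.8  70. ]
rBR [ 870.6 -115.    70. ]
bBL [653.4 -32.1 100. ]
bBR [695.1 -32.9 100. ]
bFR [696.9 -71.9 100. ]
bFL [653.1 -71.1 100. ]
p0 [ 646.4 -181.5  100. ]
p1 [ 668.  -180.9  100. ]
p2 [ 681.1 -180.1  100. ]
p3 [ 702.8 -180.5  100. ]
nin1 [ 667.8 -135.9  100. ]
nin2 [ 679.7 -136.1  100. ]
grip [674.6 -51.  140. ]
collar [675.  -52.2 106. ]
spent [578.4 -45.1  50. ]
df1 [451.5 -90.9  56. ]
df0 [455.1  94.   56. ]
```

```bash
python3 p.py 89 674 -52.3 200 89 674 -52.3 109
```

```text
pose [ 601.5 -101.3  300.3] rpy [-1.7995e+02 -2.0000e-02  8.8940e+01] F [-0.4 -0.1  0.1] w 91.3 t 3.95
turn -0.009 = 1 x -0.009  shift [2.009 2.865 4.011] = 5 x [0.4018 0.5729 0.8023]
turn -0.0 = 0 x -0.0  shift [ 0.   -0.    3.64] = 4 x [ 0.   -0.    0.91]
```

Request:
move_arm(
  rows=[0.4,0.573,0.8,0,0,0,0.4,0.573,0.8,0,0,0,0.4,0.573,0.8,0,0,0,0.4,0.573,0.8,0,0,0,0.4,0.573,0.8,0,0,0,0,0,0,0,0,0,0,0,0.9,0,0,0,0,0,0.9,0,0,0,0,0,0.9,0,0,0,0,0,0.9,0,0,0,0,0,0,0,0,0],
)

```text
time_s: 5.05
eef_pos: [0.6715, -0.0548, 0.1088]
tool_rot: [-3.137, -0.0, 1.549]
force: [-0.1, 1.1, 0.8]
grip_width: 0.0914
gripper_force: 0.0
```

Request:
move_arm(
  rows=[0,0,0,0,0,0,0,0,0,0,0,0,0,0,0,0,0,0,0,0,0,0,0,0,0,0,0,0,0,0,0,0,0,0,0,0,0,0,0,0,0,0,0,0,0,0,0,0,0,0,0,0,0,0],
  jaw=0,
)

```text
time_s: 5.95
eef_pos: [0.6736, -0.054, 0.1109]
tool_rot: [-3.141, -0.0, 1.55]
force: [-0.4, -0.1, 0.2]
grip_width: 0.0218
gripper_force: 0.0
```

```bash
python3 p.py 89 674 -52.3 200
```

```text
pose [673.6 -54.  110.9] rpy [-179.99   -0.     88.82] F [-0.4 -0.1  0.2] w 21.8 t 5.95
turn -0.03 = 1 x -0.03  shift [ 0.069  0.014 -3.565] = 4 x [ 0.0173  0.0035 -0.8913]
```

Request:
move_arm(
  rows=[0,0,0,0,0,0,0,0,0,0,0,0,0,0,0,0,0,0,0,0,0,0,0,0],
)

```text
time_s: 6.35
eef_pos: [0.674, -0.0541, 0.111]
tool_rot: [3.141, 0.0, 1.55]
force: [5.2, -0.5, -1.2]
grip_width: 0.0158
gripper_force: 30.0
```

Request:
move_arm(
  rows=[0,0,-0.5,0,0,0,0,0,-0.5,0,0,0,0,0,-0.5,0,0,0,0,0,-0.5,0,0,0,0,0,-0.5,0,0,0,0,0,-0.5,0,0,0,0,0,-0.5,0,0,0,0,0,-0.3,0,0,0,0,0,0,0,0,0,0,0,0,0,0,0],
)

```text
time_s: 7.35
eef_pos: [0.6734, -0.054, 0.2056]
tool_rot: [-3.141, -0.0, 1.55]
force: [-0.8, 0.5, -2.1]
grip_width: 0.0153
gripper_force: 30.0
```

```bash
python3 p.py 89 674 -52.3 200; python3 - <<'E'
from h import *
import pickle
s=snap("side","s1.png",(180,120,300,220),5);pickle.dump(s,open("s1.pkl","wb"))
E
```

```text
pose [673.4 -54.  205.6] rpy [-179.96   -0.     88.82] F [-0.8  0.5 -2.1] w 15.3 t 7.35
turn -0.03 = 1 x -0.03  shift [0.069 0.025 0.225] = 1 x [0.069  0.0248 0.2247]
```

View pics/s1.png

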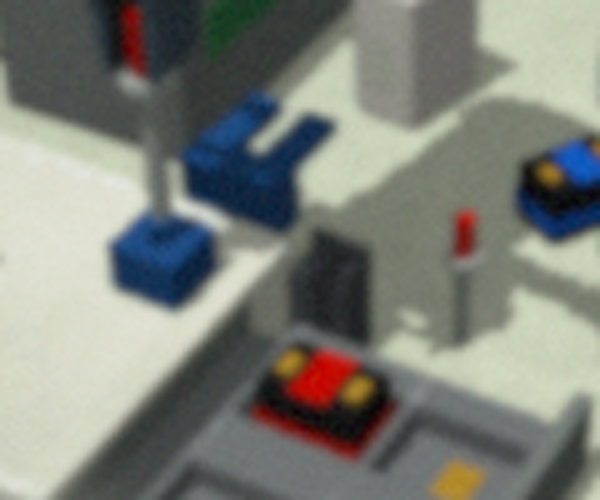

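```bash
python3 - <<'E'
from h import *
import pickle
s=pickle.load(open("s1.pkl","rb"))
def c(p):
    q=w2px(s,p);return ((q-[180,120]+.5)*5-.5).round(1)
for z in (.1147,.1947,.2007): print(z,c((.6735,-.053,z)))
print("notch prongs corners",[c((.674+a,-.154-.028,.1)) for a in(-.0275,-.0075,.0075,.0275)],"block",[c((.675+a,-.0525+b,.1)) for a,b in((-.02,.02),(-.02,-.02),(.02,-.02),(.02,.02))])
E
```

```text
0.1147 [165.6 211.1]
0.1947 [152.1  79.7]
0.2007 [151.1  69.1]
notch prongs corners [array([338.6, 117.7]), array([307.2, 107.5]), array([283.8,  99.9]), array([253.1,  89.8])] block [array([176.3, 267.7]), array([219. , 223.5]), array([153.9, 200.3]), array([110. , 243.3])]
```

```bash
python3 p.py 88.82 672.4 -156 205.6
```

```text
pose [673.3 -54.  205.3] rpy [-1.7994e+02 -1.0000e-02  8.8820e+01] F [ 0.5  0.3 -1.4] w 15.5 t 7.4
turn 0.0 = 1 x 0.0  shift [-4.079  0.05  -0.012] = 5 x [-0.8158  0.01   -0.0024]
```

Then lower to just above the prongs (tip ~104) and check before entering.

Request:
move_arm(
  rows=[-0.68,0.008,0,0,0,0,-0.68,0.008,0,0,0,0,-0.68,0.008,0,0,0,0,-0.68,0.008,0,0,0,0,-0.68,0.008,0,0,0,0,-0.68,0.008,0,0,0,0,0,0,0.2,0,0,0,0,0,0.2,0,0,0,0,0,0,0,0,0,0,0,0,0,0,0],
)

```text
time_s: 8.4
eef_pos: [0.6727, -0.1554, 0.1957]
tool_rot: [-3.141, -0.0, 1.551]
force: [0.4, -0.0, -1.5]
grip_width: 0.0154
gripper_force: 30.0
```

```bash
python3 p.py 88.82 672.4 -156 111; python3 - <<'E'
from h import *
import pickle
s=snapshot("side");t=snapshot("top")
a=cv2.resize(s["img"][110:180,190:280],None,fx=6,fy=6,interpolation=cv2.INTER_CUBIC)[:420,:400]
w=snapshot("wrist");b=cv2.resize(w["img"][130:270,230:360],None,fx=3,fy=3,interpolation=cv2.INTER_CUBIC)[:420]
cv2.imwrite("pics/n.png",np.hstack([a,b]));pickle.dump(s,open("s2.pkl","wb"))
E
```

```text
pose [ 672.7 -155.4  195.7] rpy [-1.7997e+02 -2.0000e-02  8.8860e+01] F [ 0.4 -0.  -1.5] w 15.4 t 8.4
turn 0.007 = 1 x 0.007  shift [-0.025 -0.01   3.388] = 4 x [-0.0062 -0.0025  0.847 ]
```

View pics/n.png

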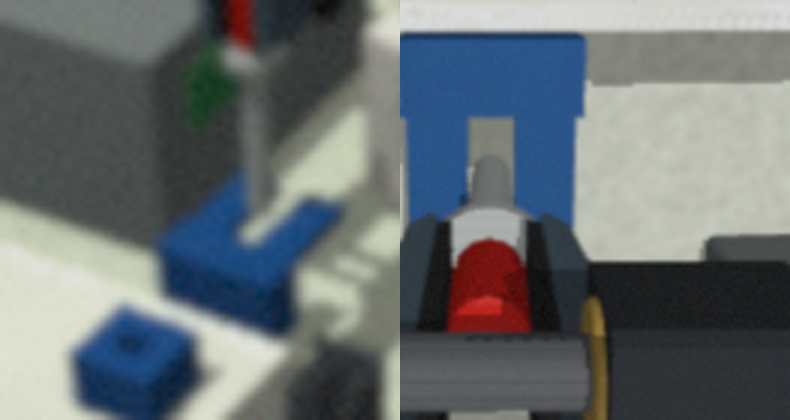

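Request:
move_arm(
  rows=[0,0,0.35,0,0,0,0,0,0.35,0,0,0,0,0,0.35,0,0,0,0,0,0.35,0,0,0,0,0,0.35,0,0,0,0,0,0.35,0,0,0,0,0,0.35,0,0,0,0,0,0.35,0,0,0,0,0,0.35,0,0,0,0,0,0,0,0,0],
)

```text
time_s: 9.55
eef_pos: [0.6721, -0.1559, 0.1157]
tool_rot: [-3.14, -0.001, 1.55]
force: [-0.4, 0.2, -1.1]
grip_width: 0.0151
gripper_force: 30.0
```

Request:
move_arm(
  rows=[0,0,0.12,0,0,0,0,0,0.12,0,0,0,0,0,0,0,0,0,0,0,0,0,0,0],
)

```text
time_s: 9.95
eef_pos: [0.6728, -0.1561, 0.1113]
tool_rot: [3.141, 0.0, 1.55]
force: [-0.4, -0.4, -0.7]
grip_width: 0.0152
gripper_force: 30.0
```

Request:
move_arm(
  rows=[0,0,0.04,0,0,0,0,0,0,0,0,0,0,0,0,0,0,0],
)

```text
time_s: 10.25
eef_pos: [0.673, -0.1562, 0.1108]
tool_rot: [3.141, 0.0, 1.55]
force: [-1.8, 0.5, 5.9]
grip_width: 0.0156
gripper_force: 30.0
```

Request:
move_arm(
  rows=[0,0,0,0,0,0,0,0,0,0,0,0,0,0,0,0,0,0,0,0,0,0,0,0,0,0,0,0,0,0,0,0,0,0,0,0],
  jaw=0.66,
)

```text
time_s: 10.85
eef_pos: [0.6727, -0.1561, 0.1101]
tool_rot: [-3.142, -0.0, 1.55]
force: [0.8, 1.0, 0.2]
grip_width: 0.059
gripper_force: 0.0
```

Request:
move_arm(
  rows=[0,0,-0.4,0,0,0,0,0,-0.5,0,0,0,0,0,-0.9,0,0,0,0,0,-0.9,0,0,0,0,0,-0.9,0,0,0,0,0,0,0,0,0],
)

```text
time_s: 11.45
eef_pos: [0.6745, -0.1566, 0.205]
tool_rot: [3.135, 0.002, 1.55]
force: [-0.1, -0.0, 0.3]
grip_width: 0.0599
gripper_force: 0.0
```

```bash
python3 p.py -1 576 -46.8 200 -1 576 -46.8 33
```

```text
pose [ 674.5 -156.6  205. ] rpy [1.7964e+02 1.1000e-01 8.8820e+01] F [-0.1 -0.   0.3] w 59.9 t 11.45
turn 14.97 = 15 x 0.998  shift [-4.017 -4.323  0.2  ] = 5 x [-0.8035 -0.8646  0.04  ]
turn -0.0 = 0 x -0.0  shift [ 0.   -0.    6.68] = 7 x [ 0.     -0.      0.9543]
```

Request:
move_arm(
  rows=[0,0,0,0,0,1,0,0,0,0,0,1,0,0,0,0,0,1,0,0,0,0,0,1,0,0,0,0,0,1,0,0,0,0,0,1,0,0,0,0,0,1,0,0,0,0,0,1],
)

```text
time_s: 12.25
eef_pos: [0.6727, -0.1561, 0.2007]
tool_rot: [3.141, -0.0, 0.708]
force: [0.3, -0.3, -0.9]
grip_width: 0.0602
gripper_force: 0.0
```

Request:
move_arm(
  rows=[0,0,0,0,0,1,0,0,0,0,0,1,0,0,0,0,0,1,0,0,0,0,0,1,0,0,0,0,0,1,0,0,0,0,0,1,0,0,0,0,0,0.97,-0.8,-0.868,0,0,0,0,-0.8,-0.868,0,0,0,0,-0.8,-0.868,0,0,0,0,-0.8,-0.868,0,0,0,0,-0.8,-0.868,0,0,0,0],
)

```text
time_s: 13.45
eef_pos: [0.5738, -0.0451, 0.2007]
tool_rot: [3.142, -0.001, -0.018]
force: [-0.1, 0.7, 0.2]
grip_width: 0.0598
gripper_force: 0.0
```

Request:
move_arm(
  rows=[0,0,1,0,0,0,0,0,1,0,0,0,0,0,1,0,0,0,0,0,1,0,0,0,0,0,0,0,0,0,0,0,0,0,0,0],
)

```text
time_s: 14.05
eef_pos: [0.5748, -0.0459, 0.1008]
tool_rot: [-3.142, 0.0, -0.017]
force: [0.1, -0.3, 0.7]
grip_width: 0.0601
gripper_force: 0.0
```

```bash
python3 p.py -1 576.5 -46 33; python3 - <<'E'
from h import *
import pickle
s=snap("wrist","w3.png",None,1.5);pickle.dump(s,open("w3.pkl","wb"))
E
```

```text
pose [574.8 -45.9 100.8] rpy [-1.8e+02  1.0e-02 -1.0e+00] F [ 0.1 -0.3  0.7] w 60.1 t 14.05
turn 0.0 = 1 x 0.0  shift [0.069 0.005 2.713] = 3 x [0.023  0.0015 0.9045]
```

View pics/w3.png

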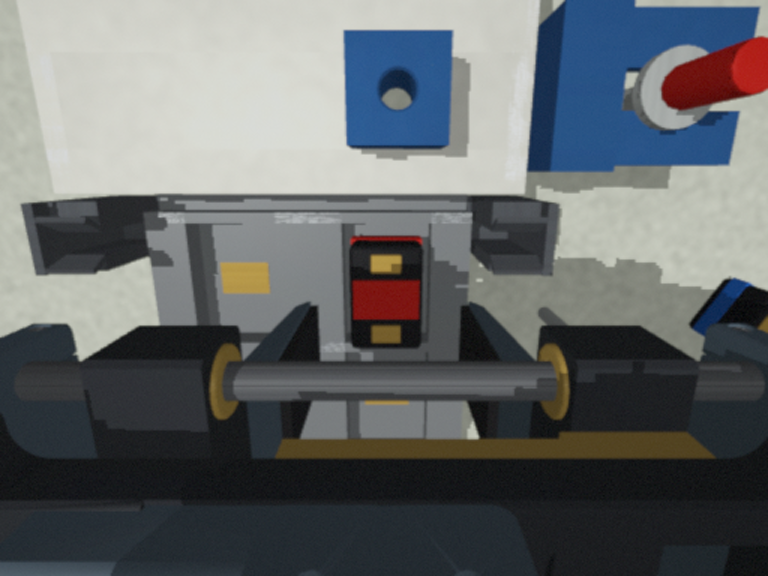

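Request:
move_arm(
  rows=[0.02,0,0.68,0,0,0,0.02,0,0.68,0,0,0,0.02,0,0.68,0,0,0,0,0,0.66,0,0,0,0,0,0,0,0,0],
)

```text
time_s: 14.6
eef_pos: [0.576, -0.0458, 0.0325]
tool_rot: [-3.141, 0.001, -0.017]
force: [0.9, 0.3, 1.0]
grip_width: 0.06
gripper_force: 0.0
```

Request:
move_arm(
  rows=[0,0,0,0,0,0,0,0,0,0,0,0,0,0,0,0,0,0,0,0,0,0,0,0,0,0,0,0,0,0,0,0,0,0,0,0],
  jaw=0,
)

```text
time_s: 15.2
eef_pos: [0.5769, -0.046, 0.0338]
tool_rot: [3.141, -0.002, -0.017]
force: [-1.2, 0.7, 8.8]
grip_width: 0.0393
gripper_force: 30.0
```

Request:
move_arm(
  rows=[0,0,-0.4,0,0,0,0,0,-0.9,0,0,0,0,0,-0.9,0,0,0,0,0,-0.9,0,0,0,0,0,-0.9,0,0,0,0,0,0,0,0,0],
)

```text
time_s: 15.8
eef_pos: [0.5778, -0.0461, 0.1362]
tool_rot: [3.141, -0.005, -0.017]
force: [0.5, 0.1, -1.6]
grip_width: 0.0397
gripper_force: 30.0
```

```bash
python3 p.py -1 604 334 132 -1 604 334 32
```

```text
pose [577.8 -46.1 136.2] rpy [179.95  -0.29  -1.  ] F [ 0.5  0.1 -1.6] w 39.7 t 15.8
turn 0.001 = 1 x 0.001  shift [  0.784 -15.221   0.167] = 16 x [ 0.049  -0.9513  0.0105]
turn -0.0 = 0 x -0.0  shift [ 0. -0.  4.] = 4 x [ 0. -0.  1.]
```

Request:
move_arm(
  rows=[0.05,-0.95,0,0,0,0,0.05,-0.95,0,0,0,0,0.05,-0.95,0,0,0,0,0.05,-0.95,0,0,0,0,0.05,-0.95,0,0,0,0,0.05,-0.95,0,0,0,0,0.05,-0.95,0,0,0,0,0.05,-0.95,0,0,0,0,0.05,-0.95,0,0,0,0,0.05,-0.95,0,0,0,0,0.05,-0.95,0,0,0,0,0.05,-0.95,0,0,0,0],
)

```text
time_s: 17.0
eef_pos: [0.5957, 0.2397, 0.1322]
tool_rot: [3.141, 0.001, -0.017]
force: [0.7, -0.7, -2.0]
grip_width: 0.04
gripper_force: 30.0
```

Request:
move_arm(
  rows=[0.05,-0.95,0,0,0,0,0.05,-0.95,0,0,0,0,0.05,-0.95,0,0,0,0,0.05,-0.95,0,0,0,0,0,0,0.9,0,0,0,0,0,0.9,0,0,0,0,0,0.9,0,0,0,0,0,0.8,0,0,0,0,0,0.5,0,0,0,0,0,0,0,0,0],
)

```text
time_s: 18.0
eef_pos: [0.6016, 0.3332, 0.0308]
tool_rot: [3.14, 0.003, -0.017]
force: [0.6, 0.1, -1.3]
grip_width: 0.0397
gripper_force: 30.0
```

```bash
python3 p.py -1 604 334 30
```

```text
pose [601.6 333.2  30.8] rpy [ 1.7992e+02  1.7000e-01 -1.0000e+00] F [ 0.6  0.1 -1.3] w 39.7 t 18.0
turn 0.0 = 1 x 0.0  shift [ 0.096 -0.033  0.03 ] = 1 x [ 0.0956 -0.033   0.0301]
```

Request:
move_arm(
  rows=[0,0,0.09,0,0,0,0,0,0,0,0,0],
)

```text
time_s: 18.2
eef_pos: [0.6032, 0.3339, 0.0312]
tool_rot: [-3.141, -0.001, -0.017]
force: [0.1, 0.8, -1.0]
grip_width: 0.0398
gripper_force: 30.0
```

Request:
move_arm(
  rows=[0,0,0,0,0,0,0,0,0,0,0,0,0,0,0,0,0,0,0,0,0,0,0,0,0,0,0,0,0,0],
  jaw=0.66,
)

```text
time_s: 18.7
eef_pos: [0.6028, 0.3337, 0.0305]
tool_rot: [-3.142, -0.0, -0.017]
force: [-0.3, 0.9, 0.0]
grip_width: 0.0603
gripper_force: 0.0
```

Request:
move_arm(
  rows=[0,0,-0.5,0,0,0,0,0,-1,0,0,0,0,0,-1,0,0,0,0,0,-1,0,0,0,0,0,-1,0,0,0,0,0,-0.5,0,0,0,0,0,0,0,0,0],
)

```text
time_s: 19.4
eef_pos: [0.6037, 0.3341, 0.1577]
tool_rot: [-3.14, -0.003, -0.017]
force: [0.1, -0.2, -0.8]
grip_width: 0.0604
gripper_force: 0.0
```

```bash
cat > packs.py <<'E'
from h import *
import sys
s=snapshot("top");hsv=cv2.cvtColor(s["img"],cv2.COLOR_BGR2HSV)
def blobs(m,amin):
    n,l,st,c=cv2.connectedComponentsWithStats(m.astype(np.uint8));return [(c[i],(l==i)) for i in range(1,n) if st[i,4]>=amin]
H,S,V=cv2.split(hsv)
blue=(H>105)&(H<125)&(S>150)&(V>110)
gold=(H>12)&(H<32)&(S>100)&(V>90)
g=[c for c,_ in blobs(gold,4)]
for c,m in blobs(blue,20):
    if c[0]<195: continue
    near=[q for q in g if np.linalg.norm(q-c)<11]
    p=px2w(s,*c,.04)*1000
    if len(near)==2:
        w=[px2w(s,*q,.04)*1000 for q in near];d=w[1]-w[0];mid=(w[0]+w[1])/2
        print("pack px",c.round(1),"blue",p[:2].round(1),"mid",mid[:2].round(1),"len",np.linalg.norm(d).round(1),"yaw",((np.degrees(np.arctan2(d[1],d[0]))+90)%180-90).round(1))
    else: print("blob",c.round(1),p[:2].round(1),m.sum(),len(near))
cv2.imwrite("pics/top_last.png",cv2.resize(s["img"],None,fx=1.5,fy=1.5))
E
python3 packs.py; python3 p.py 58 540 -281 133
```

```text
pack px [402.1 183.3] blue [ 551.1 -420.3] mid [ 551.3 -421.1] len 39.7 yaw 22.7
pack px [351.1 188.4] blue [ 541.4 -283.5] mid [ 542.2 -284.2] len 40.2 yaw 59.5
pack px [388.8 218.3] blue [ 459.4 -378.4] mid [ 459.6 -379. ] len 40.9 yaw -46.2
pack px [342.2 234.1] blue [ 421.9 -253.2] mid [ 421.8 -253.1] len 39.9 yaw 1.7
pose [603.  333.8 155.9] rpy [-1.7997e+02 -6.0000e-02 -1.0000e+00] F [ 0.4 -0.7 -0.8] w 60.3 t 19.45
turn -9.833 = 10 x -0.983  shift [-22.19   10.896   0.917] = 23 x [-0.9648  0.4737  0.0399]
```

```bash
python3 - <<'E'
from h import *
import pickle
w=pickle.load(open("w0.pkl","rb"));s=snapshot("top")
def g(s,box):
    H,S,V=cv2.split(cv2.cvtColor(s["img"],cv2.COLOR_BGR2HSV));m=((H>10)&(H<32)&(S>90)&(V>90)).astype(np.uint8)
    n,l,st,c=cv2.connectedComponentsWithStats(m)
    for i in range(1,n):
        if st[i,4]>15 and box[0]<c[i][0]<box[2] and box[1]<c[i][1]<box[3]: print(c[i].round(1),st[i,4],(px2w(s,*c[i],.010)[:2]*1000).round(1))
print("wrist0");g(w,(160,40,270,150));print("top");g(s,(215,160,285,220))
E
```

```text
wrist0
[191.   62.9] 270 [502.   47.1]
[244.  63.] 272 [582.4  45.5]
[194.4 123.9] 234 [500.3 -43.2]
[227.6 124.8] 99 [553.2 -45.7]
[255.2 124.8] 106 [597.4 -46.5]
top
[260.7 178.7] 83 [578.8 -45.3]
[228.3 178.7] 67 [581.3  42.7]
[226.4 208.4] 60 [500.5  49.6]
[260.9 208. ] 76 [499.  -43.6]
```

Request:
move_arm(
  rows=[0,0,0,0,0,-1,0,0,0,0,0,-1,0,0,0,0,0,-1,0,0,0,0,0,-1,0,0,0,0,0,-1,0,0,0,0,0,-1,0,0,0,0,0,-1,0,0,0,0,0,-1,0,0,0,0,0,-1,0,0,0,0,0,-1],
)

```text
time_s: 20.5
eef_pos: [0.602, 0.3333, 0.1536]
tool_rot: [-3.14, 0.002, 1.034]
force: [0.0, 0.5, -0.4]
grip_width: 0.0601
gripper_force: 0.0
```

```bash
python3 p.py 59 542 -283.5 156 59 542 -283.5 22
```

```text
pose [602.  333.3 153.6] rpy [-1.7991e+02  1.3000e-01  5.9250e+01] F [ 0.   0.5 -0.4] w 60.1 t 20.5
turn 0.041 = 1 x 0.041  shift [-22.386  10.65   -0.098] = 23 x [-0.9733  0.4631 -0.0043]
turn -0.0 = 0 x -0.0  shift [-0.   -0.    5.36] = 6 x [-0.     -0.      0.8933]
```

Request:
move_arm(
  rows=[-0.97,0.463,0,0,0,0,-0.97,0.463,0,0,0,0,-0.97,0.463,0,0,0,0,-0.97,0.463,0,0,0,0,-0.97,0.463,0,0,0,0,-0.97,0.463,0,0,0,0,-0.97,0.463,0,0,0,0,-0.97,0.463,0,0,0,0,-0.97,0.463,0,0,0,0,-0.97,0.463,0,0,0,0,-0.97,0.463,0,0,0,0,-0.97,0.463,0,0,0,0],
)

```text
time_s: 21.7
eef_pos: [0.5709, 0.0117, 0.1539]
tool_rot: [-3.139, 0.001, 1.03]
force: [-0.0, 1.2, -0.2]
grip_width: 0.0602
gripper_force: 0.0
```

Request:
move_arm(
  rows=[-0.97,0.463,0,0,0,0,-0.97,0.463,0,0,0,0,-0.97,0.463,0,0,0,0,-0.97,0.463,0,0,0,0,-0.97,0.463,0,0,0,0,-0.97,0.463,0,0,0,0,-0.97,0.463,0,0,0,0,-0.97,0.463,0,0,0,0,-0.97,0.463,0,0,0,0,-0.97,0.463,0,0,0,0,-0.97,0.463,0,0,0,0,0,0,0,0,0,0],
)

```text
time_s: 22.9
eef_pos: [0.5428, -0.2841, 0.1538]
tool_rot: [-3.14, 0.001, 1.027]
force: [-0.0, 1.0, 0.1]
grip_width: 0.0599
gripper_force: 0.0
```

```bash
python3 p.py 59 542 -283.5 22
```

```text
pose [ 542.8 -284.1  153.8] rpy [-1.7991e+02  3.0000e-02  5.8860e+01] F [-0.   1.   0.1] w 59.9 t 22.9
turn -0.023 = 1 x -0.023  shift [ 3.000e-03 -3.900e-02  5.274e+00] = 6 x [ 5.00e-04 -6.40e-03  8.79e-01]
```

Request:
move_arm(
  rows=[0,-0.02,0.9,0,0,0,0,-0.02,0.9,0,0,0,0,0,0.9,0,0,0,0,0,0.9,0,0,0,0,0,0.9,0,0,0,0,0,0.77,0,0,0,0,0,0,0,0,0],
)

```text
time_s: 23.6
eef_pos: [0.5409, -0.2791, 0.0205]
tool_rot: [-3.136, -0.0, 1.03]
force: [0.4, -0.3, -0.2]
grip_width: 0.0601
gripper_force: 0.0
```

Request:
move_arm(
  rows=[0,0,0,0,0,0,0,0,0,0,0,0,0,0,0,0,0,0,0,0,0,0,0,0,0,0,0,0,0,0,0,0,0,0,0,0],
  jaw=0,
)

```text
time_s: 24.2
eef_pos: [0.5434, -0.2811, 0.0246]
tool_rot: [3.14, -0.0, 1.03]
force: [-0.2, 1.3, 7.3]
grip_width: 0.0396
gripper_force: 30.0
```

Request:
move_arm(
  rows=[0,0,-0.4,0,0,0,0,0,-0.9,0,0,0,0,0,-0.9,0,0,0,0,0,-0.9,0,0,0,0,0,-0.9,0,0,0,0,0,0,0,0,0],
)

```text
time_s: 24.8
eef_pos: [0.5442, -0.2819, 0.1272]
tool_rot: [3.136, 0.0, 1.03]
force: [-0.3, -0.0, -2.7]
grip_width: 0.0397
gripper_force: 30.0
```

Request:
move_arm(
  rows=[0,0,0,0,0,1,0,0,0,0,0,1,0,0,0,0,0,1,0,0,0,0,0,1,0,0,0,0,0,1,0,0,0,0,0,1,0,0,0,0,0,1,0,0,0,0,0,1,0,0,0,0,0,1,0,0,0,0,0,0.98],
)

```text
time_s: 25.8
eef_pos: [0.5424, -0.2807, 0.1232]
tool_rot: [-3.141, 0.001, -0.02]
force: [-0.2, 0.7, -1.9]
grip_width: 0.0397
gripper_force: 30.0
```

```bash
python3 p.py -1 578.5 -45.5 125 -1 578.5 -45.5 35
```

```text
pose [ 542.4 -280.7  123.2] rpy [-1.7997e+02  5.0000e-02 -1.1300e+00] F [-0.2  0.7 -1.9] w 39.7 t 25.8
turn -0.022 = 1 x -0.022  shift [ 1.279 -9.433 -0.074] = 10 x [ 0.1279 -0.9433 -0.0074]
turn -0.0 = 0 x -0.0  shift [ 0.  -0.   3.6] = 4 x [ 0.  -0.   0.9]
```

Request:
move_arm(
  rows=[0.128,-0.943,0,0,0,0,0.128,-0.943,0,0,0,0,0.128,-0.943,0,0,0,0,0.128,-0.943,0,0,0,0,0.128,-0.943,0,0,0,0,0.128,-0.943,0,0,0,0,0.128,-0.943,0,0,0,0,0.128,-0.943,0,0,0,0,0.128,-0.943,0,0,0,0,0.128,-0.943,0,0,0,0,0,0,0,0,0,0],
)

```text
time_s: 26.9
eef_pos: [0.5782, -0.0432, 0.1232]
tool_rot: [-3.141, 0.001, -0.013]
force: [0.5, -0.3, -2.9]
grip_width: 0.0398
gripper_force: 30.0
```

Request:
move_arm(
  rows=[0,0,0.7,0,0,0,0,0,0.7,0,0,0,0,0,0.7,0,0,0,0,0,0.7,0,0,0,0,0,0.5,0,0,0,0,0,0,0,0,0],
)

```text
time_s: 27.5
eef_pos: [0.5773, -0.0459, 0.0396]
tool_rot: [-3.141, 0.003, -0.016]
force: [0.5, 0.6, -1.0]
grip_width: 0.04
gripper_force: 30.0
```

```bash
python3 p.py -1 578.5 -45.5 34
```

```text
pose [577.3 -45.9  39.6] rpy [-1.7998e+02  1.7000e-01 -8.9000e-01] F [ 0.5  0.6 -1. ] w 40.0 t 27.5
turn 0.018 = 1 x 0.018  shift [ 0.048 -0.016  0.223] = 1 x [ 0.048  -0.0157  0.2226]
```

Request:
move_arm(
  rows=[0.04,0,0.12,0,0,0,0,0,0.1,0,0,0,0,0,0,0,0,0],
)

```text
time_s: 27.8
eef_pos: [0.5797, -0.0458, 0.036]
tool_rot: [3.141, -0.001, -0.015]
force: [0.1, -0.2, -1.5]
grip_width: 0.0398
gripper_force: 30.0
```

Request:
move_arm(
  rows=[0,0,0,0,0,0,0,0,0,0,0,0,0,0,0,0,0,0,0,0,0,0,0,0,0,0,0,0,0,0],
  jaw=0.66,
)

```text
time_s: 28.3
eef_pos: [0.5795, -0.0457, 0.0357]
tool_rot: [3.142, -0.0, -0.015]
force: [0.2, 0.0, -0.6]
grip_width: 0.0602
gripper_force: 0.0
```

Request:
move_arm(
  rows=[0,0,-0.4,0,0,0,0,0,-0.9,0,0,0,0,0,-0.9,0,0,0,0,0,-0.9,0,0,0,0,0,-0.9,0,0,0,0,0,0,0,0,0],
)

```text
time_s: 28.9
eef_pos: [0.5812, -0.046, 0.1392]
tool_rot: [3.141, -0.005, -0.015]
force: [0.9, -0.9, -1.2]
grip_width: 0.0605
gripper_force: 0.0
```

```bash
python3 packs.py; python3 p.py 22.7 551.2 -420.7 135
```

```text
pack px [402.1 183.4] blue [ 550.8 -420.3] mid [ 551.6 -421. ] len 40.1 yaw 22.5
pack px [388.8 218.2] blue [ 459.6 -378.4] mid [ 459.6 -378.9] len 41.0 yaw -46.2
pack px [342.1 234.1] blue [ 422.  -253.2] mid [ 422. -253.] len 40.0 yaw 1.1
pose [580.3 -45.9 137.5] rpy [179.97  -0.18  -0.88] F [-0.9 -0.3 -0.2] w 60.2 t 28.95
turn -3.93 = 4 x -0.983  shift [-6.861 13.382  0.101] = 14 x [-0.4901  0.9558  0.0072]
```

Request:
move_arm(
  rows=[0,0,0,0,0,-1,0,0,0,0,0,-1,0,0,0,0,0,-1,0,0,0,0,0,-0.93],
)

```text
time_s: 29.35
eef_pos: [0.5789, -0.0456, 0.135]
tool_rot: [-3.141, 0.001, 0.401]
force: [-0.6, 0.6, -1.2]
grip_width: 0.0602
gripper_force: 0.0
```

Request:
move_arm(
  rows=[-0.49,0.955,0,0,0,0,-0.49,0.955,0,0,0,0,-0.49,0.955,0,0,0,0,-0.49,0.955,0,0,0,0,-0.49,0.955,0,0,0,0,-0.49,0.955,0,0,0,0,-0.49,0.955,0,0,0,0],
)

```text
time_s: 30.05
eef_pos: [0.5642, -0.2339, 0.1349]
tool_rot: [-3.141, 0.001, 0.396]
force: [0.6, 0.5, -0.0]
grip_width: 0.0602
gripper_force: 0.0
```

Request:
move_arm(
  rows=[-0.49,0.955,0,0,0,0,-0.49,0.955,0,0,0,0,-0.49,0.955,0,0,0,0,-0.49,0.955,0,0,0,0,-0.49,0.955,0,0,0,0,-0.49,0.955,0,0,0,0,-0.49,0.955,0,0,0,0,0,0,0,0,0,0,0,0,0,0,0,0],
)

```text
time_s: 30.95
eef_pos: [0.5497, -0.4202, 0.1347]
tool_rot: [-3.14, 0.001, 0.395]
force: [-0.1, 0.3, 0.2]
grip_width: 0.0604
gripper_force: 0.0
```

```bash
python3 p.py 22.6 551.2 -420.7 23
```

```text
pose [ 549.7 -420.2  134.7] rpy [-1.7992e+02  3.0000e-02  2.2650e+01] F [-0.1  0.3  0.2] w 60.4 t 30.95
turn 0.008 = 1 x 0.008  shift [0.048 0.043 4.469] = 5 x [0.0096 0.0086 0.8937]
```

Request:
move_arm(
  rows=[0.05,0.04,0.9,0,0,0,0,0,0.9,0,0,0,0,0,0.9,0,0,0,0,0,0.9,0,0,0,0,0,0.87,0,0,0,0,0,0,0,0,0],
)

```text
time_s: 31.55
eef_pos: [0.5504, -0.4181, 0.0209]
tool_rot: [-3.136, 0.002, 0.397]
force: [-0.9, 0.1, -0.2]
grip_width: 0.0601
gripper_force: 0.0
```

Request:
move_arm(
  rows=[0,0,0,0,0,0,0,0,0,0,0,0,0,0,0,0,0,0,0,0,0,0,0,0,0,0,0,0,0,0,0,0,0,0,0,0],
  jaw=0,
)

```text
time_s: 32.15
eef_pos: [0.5524, -0.421, 0.0252]
tool_rot: [3.14, -0.001, 0.396]
force: [0.2, 3.0, 7.9]
grip_width: 0.0399
gripper_force: 30.0
```

Request:
move_arm(
  rows=[0,0,-0.4,0,0,0,0,0,-0.9,0,0,0,0,0,-0.9,0,0,0,0,0,-0.9,0,0,0,0,0,-0.9,0,0,0,0,0,-0.2,0,0,1,0,0,0,0,0,1,0,0,0,0,0,1,0,0,0,0,0,0.93,0,0,0,0,0,0],
)

```text
time_s: 33.15
eef_pos: [0.5517, -0.4208, 0.1297]
tool_rot: [3.141, -0.0, -0.017]
force: [-0.2, 0.2, -3.0]
grip_width: 0.0398
gripper_force: 30.0
```

```bash
python3 p.py -1 580 45 130 -1 580 45 36
```

```text
pose [ 551.7 -420.8  129.7] rpy [ 1.7998e+02 -2.0000e-02 -9.9000e-01] F [-0.2  0.2 -3. ] w 39.8 t 33.15
turn 0.001 = 1 x 0.001  shift [ 8.0500e-01 -1.8647e+01 -1.3000e-02] = 19 x [ 4.240e-02 -9.814e-01 -7.000e-04]
turn -0.0 = 0 x -0.0  shift [ 0.   -0.    3.76] = 4 x [ 0.   -0.    0.94]
```

Request:
move_arm(
  rows=[0.042,-0.98,0,0,0,0,0.042,-0.98,0,0,0,0,0.042,-0.98,0,0,0,0,0.042,-0.98,0,0,0,0,0.042,-0.98,0,0,0,0,0.042,-0.98,0,0,0,0,0.042,-0.98,0,0,0,0,0.042,-0.98,0,0,0,0,0.042,-0.98,0,0,0,0,0.042,-0.98,0,0,0,0,0.042,-0.98,0,0,0,0,0.042,-0.98,0,0,0,0],
)

```text
time_s: 34.35
eef_pos: [0.5689, -0.126, 0.1295]
tool_rot: [3.141, -0.0, -0.012]
force: [0.2, 0.1, -2.0]
grip_width: 0.0395
gripper_force: 30.0
```

Request:
move_arm(
  rows=[0.042,-0.98,0,0,0,0,0.042,-0.98,0,0,0,0,0.042,-0.98,0,0,0,0,0.042,-0.98,0,0,0,0,0.042,-0.98,0,0,0,0,0.042,-0.98,0,0,0,0,0.042,-0.98,0,0,0,0,0,0,0,0,0,0,0,0,0.7,0,0,0,0,0,0.7,0,0,0,0,0,0.5,0,0,0,0,0,0,0,0,0],
)

```text
time_s: 35.55
eef_pos: [0.578, 0.044, 0.0802]
tool_rot: [3.142, 0.002, -0.014]
force: [-0.0, -0.7, -1.9]
grip_width: 0.04
gripper_force: 30.0
```

```bash
python3 p.py -1 580 45 35
```

```text
pose [578.   44.   80.2] rpy [ 1.8e+02  1.4e-01 -8.2e-01] F [-0.  -0.7 -1.9] w 40.0 t 35.55
turn 0.03 = 1 x 0.03  shift [ 0.081 -0.04   1.808] = 2 x [ 0.0403 -0.0201  0.9038]
```

Request:
move_arm(
  rows=[0.02,-0.03,0.5,0,0,0,0.02,0,0.5,0,0,0,0,0,0.5,0,0,0,0,0,0.22,0,0,0,0,0,0.08,0,0,0,0,0,0,0,0,0],
)

```text
time_s: 36.15
eef_pos: [0.5798, 0.0452, 0.0362]
tool_rot: [-3.142, 0.0, -0.015]
force: [0.8, 0.5, -2.0]
grip_width: 0.0396
gripper_force: 30.0
```

Request:
move_arm(
  rows=[0,0,0,0,0,0,0,0,0,0,0,0,0,0,0,0,0,0,0,0,0,0,0,0,0,0,0,0,0,0],
  jaw=0.66,
)

```text
time_s: 36.65
eef_pos: [0.58, 0.0452, 0.0366]
tool_rot: [3.142, -0.0, -0.015]
force: [-0.7, -0.4, 0.2]
grip_width: 0.0604
gripper_force: 0.0
```

Request:
move_arm(
  rows=[0,0,-0.4,0,0,0,0,0,-0.9,0,0,0,0,0,-0.9,0,0,0,0,0,-0.9,0,0,0,0,0,-0.9,0,0,0,0,0,0,0,0,0],
)

```text
time_s: 37.25
eef_pos: [0.5816, 0.0451, 0.14]
tool_rot: [3.142, -0.005, -0.015]
force: [-0.4, 0.6, -0.2]
grip_width: 0.0606
gripper_force: 0.0
```

```bash
python3 packs.py; python3 p.py -46.2 459.6 -378.6 138
```

```text
blob [266.4 137.1] [687.  -63.7] 33 0
pack px [388.8 218.2] blue [ 459.5 -378.4] mid [ 459.8 -378.8] len 40.8 yaw -45.0
pack px [342.3 234. ] blue [ 422.3 -253.6] mid [ 422.1 -254.1] len 39.5 yaw 4.5
pose [580.8  45.1 138.3] rpy [180.    -0.19  -0.88] F [-0.1  0.  -0.9] w 60.2 t 37.3
turn 7.554 = 8 x 0.944  shift [8.8770e+00 1.5232e+01 1.3000e-02] = 16 x [5.548e-01 9.520e-01 8.000e-04]
```

Request:
move_arm(
  rows=[0,0,0,0,0,1,0,0,0,0,0,1,0,0,0,0,0,1,0,0,0,0,0,1,0,0,0,0,0,1,0,0,0,0,0,1,0,0,0,0,0,1,0,0,0,0,0,0.52],
)

```text
time_s: 38.1
eef_pos: [0.5793, 0.0452, 0.1357]
tool_rot: [3.141, 0.001, -0.807]
force: [0.0, -0.5, 0.5]
grip_width: 0.06
gripper_force: 0.0
```

Request:
move_arm(
  rows=[0.55,0.95,0,0,0,0,0.55,0.95,0,0,0,0,0.55,0.95,0,0,0,0,0.55,0.95,0,0,0,0,0.55,0.95,0,0,0,0,0.55,0.95,0,0,0,0,0.55,0.95,0,0,0,0,0.55,0.95,0,0,0,0],
)

```text
time_s: 38.9
eef_pos: [0.5187, -0.1668, 0.1358]
tool_rot: [3.141, 0.001, -0.803]
force: [0.6, -0.9, -0.2]
grip_width: 0.0603
gripper_force: 0.0
```

Request:
move_arm(
  rows=[0.55,0.95,0,0,0,0,0.55,0.95,0,0,0,0,0.55,0.95,0,0,0,0,0.55,0.95,0,0,0,0,0.55,0.95,0,0,0,0,0.55,0.95,0,0,0,0,0.55,0.95,0,0,0,0,0.55,0.95,0,0,0,0,0,0,0,0,0,0,0,0,0,0,0,0],
)

```text
time_s: 39.9
eef_pos: [0.4588, -0.3769, 0.1357]
tool_rot: [-3.141, 0.001, -0.804]
force: [-0.5, 0.5, -0.5]
grip_width: 0.0603
gripper_force: 0.0
```

```bash
python3 p.py -45.9 459.6 -378.6 23
```

```text
pose [ 458.8 -376.9  135.7] rpy [-1.7999e+02  8.0000e-02 -4.6070e+01] F [-0.5  0.5 -0.5] w 60.3 t 39.9
turn -0.028 = 1 x -0.028  shift [0.069 0.024 4.51 ] = 5 x [0.0138 0.0048 0.9019]
```

Request:
move_arm(
  rows=[0.07,0.02,0.9,0,0,0,0,0,0.9,0,0,0,0,0,0.9,0,0,0,0,0,0.9,0,0,0,0,0,0.9,0,0,0,0,0,0,0,0,0],
)

```text
time_s: 40.5
eef_pos: [0.4591, -0.3761, 0.0214]
tool_rot: [-3.142, 0.005, -0.802]
force: [0.2, 0.0, -0.7]
grip_width: 0.0603
gripper_force: 0.0
```

Request:
move_arm(
  rows=[0,0,0,0,0,0,0,0,0,0,0,0,0,0,0,0,0,0,0,0,0,0,0,0,0,0,0,0,0,0,0,0,0,0,0,0],
  jaw=0,
)

```text
time_s: 41.1
eef_pos: [0.4608, -0.379, 0.0251]
tool_rot: [-3.141, -0.002, -0.803]
force: [0.7, 1.9, 7.6]
grip_width: 0.0395
gripper_force: 30.0
```

Request:
move_arm(
  rows=[0,0,-0.4,0,0,0,0,0,-0.9,0,0,0,0,0,-0.9,0,0,0,0,0,-0.9,0,0,0,0,0,-0.9,0,0,0,0,0,-0.4,0,0,0],
)

```text
time_s: 41.7
eef_pos: [0.4608, -0.3793, 0.1367]
tool_rot: [3.142, -0.003, -0.803]
force: [1.1, -0.3, -1.6]
grip_width: 0.0396
gripper_force: 30.0
```

Request:
move_arm(
  rows=[0,0,0,0,0,-1,0,0,0,0,0,-1,0,0,0,0,0,-1,0,0,0,0,0,-1,0,0,0,0,0,-1,0,0,0,0,0,-1,0,0,0,0,0,-1,0,0,0,0,0,-0.53,0,0,0,0,0,0],
)

```text
time_s: 42.6
eef_pos: [0.46, -0.3785, 0.1338]
tool_rot: [-3.141, 0.0, -0.013]
force: [-1.0, -0.5, -2.7]
grip_width: 0.0394
gripper_force: 30.0
```

```bash
python3 p.py -1 499.5 -44 130 -1 499.5 -44 36
```

```text
pose [ 460.  -378.5  133.8] rpy [-1.7998e+02  2.0000e-02 -7.7000e-01] F [-1.  -0.5 -2.7] w 39.4 t 42.6
turn 0.039 = 1 x 0.039  shift [  1.345 -13.406   0.154] = 14 x [ 0.0961 -0.9576  0.011 ]
turn -0.0 = 0 x -0.0  shift [ 0.   -0.    3.76] = 4 x [ 0.   -0.    0.94]
```

Request:
move_arm(
  rows=[0,0,-0.8,0,0,0,0,0,-0.8,0,0,0,0.096,-0.957,0,0,0,0,0.096,-0.957,0,0,0,0,0.096,-0.957,0,0,0,0,0.096,-0.957,0,0,0,0,0.096,-0.957,0,0,0,0,0.096,-0.957,0,0,0,0,0.096,-0.957,0,0,0,0],
)

```text
time_s: 43.5
eef_pos: [0.4793, -0.2105, 0.174]
tool_rot: [-3.142, 0.0, -0.017]
force: [0.2, 0.3, -1.2]
grip_width: 0.0399
gripper_force: 30.0
```

Request:
move_arm(
  rows=[0.096,-0.957,0,0,0,0,0.096,-0.957,0,0,0,0,0.096,-0.957,0,0,0,0,0.096,-0.957,0,0,0,0,0.096,-0.957,0,0,0,0,0.096,-0.957,0,0,0,0,0.096,-0.957,0,0,0,0,0,0,0.8,0,0,0.04,0,0,0.9,0,0,0,0,0,0.9,0,0,0,0,0,0.9,0,0,0,0,0,0,0,0,0],
)

```text
time_s: 44.7
eef_pos: [0.497, -0.0439, 0.0844]
tool_rot: [-3.141, 0.004, -0.02]
force: [-0.3, -0.9, -0.2]
grip_width: 0.04
gripper_force: 30.0
```

```bash
python3 p.py -1 499.5 -44 36
```

```text
pose [497.  -43.9  84.4] rpy [-179.96    0.23   -1.16] F [-0.3 -0.9 -0.2] w 40.0 t 44.7
turn -0.027 = 1 x -0.027  shift [9.900e-02 1.000e-03 1.937e+00] = 2 x [4.930e-02 4.000e-04 9.687e-01]
```

Request:
move_arm(
  rows=[0.03,0,0.5,0,0,0,0.02,0,0.5,0,0,0,0,0,0.5,0,0,0,0,0,0.3,0,0,0,0,0,0.12,0,0,0,0,0,0,0,0,0],
)

```text
time_s: 45.3
eef_pos: [0.5, -0.0443, 0.0387]
tool_rot: [3.142, -0.0, -0.019]
force: [0.3, 0.3, -1.3]
grip_width: 0.0398
gripper_force: 30.0
```

Request:
move_arm(
  rows=[0,0,0,0,0,0,0,0,0,0,0,0,0,0,0,0,0,0,0,0,0,0,0,0,0,0,0,0,0,0],
  jaw=0.66,
)

```text
time_s: 45.8
eef_pos: [0.4999, -0.0443, 0.0385]
tool_rot: [3.142, -0.0, -0.019]
force: [0.3, -1.0, 0.0]
grip_width: 0.0598
gripper_force: 0.0
```

Request:
move_arm(
  rows=[0,0,-0.4,0,0,0,0,0,-0.9,0,0,0,0,0,-0.9,0,0,0,0,0,-0.9,0,0,0,0,0,-0.9,0,0,0,0,0,-0.9,0,0,0,0,0,0,0,0,0],
)

```text
time_s: 46.5
eef_pos: [0.5013, -0.0445, 0.1641]
tool_rot: [3.141, -0.005, -0.018]
force: [-0.3, 0.7, -0.5]
grip_width: 0.0606
gripper_force: 0.0
```

```bash
python3 packs.py; python3 p.py 1.5 416 -253.2 160
```

```text
pose [500.6 -44.4 162.6] rpy [ 1.7997e+02 -1.7000e-01 -1.0600e+00] F [-0.4 -0.   0.6] w 60.4 t 46.55
turn -0.426 = 1 x -0.426  shift [-3.601  8.261  0.104] = 9 x [-0.4001  0.9179  0.0115]
```

Request:
move_arm(
  rows=[0,0,0,0,0,-0.42,-0.4,0.918,0,0,0,0,-0.4,0.918,0,0,0,0,-0.4,0.918,0,0,0,0,-0.4,0.918,0,0,0,0,-0.4,0.918,0,0,0,0,-0.4,0.918,0,0,0,0,-0.4,0.918,0,0,0,0,-0.4,0.918,0,0,0,0,-0.4,0.918,0,0,0,0,0,0,0,0,0,0,0,0,0,0,0,0],
)

```text
time_s: 47.75
eef_pos: [0.4146, -0.2529, 0.1604]
tool_rot: [-3.141, 0.001, 0.024]
force: [-0.4, -0.5, 0.4]
grip_width: 0.0604
gripper_force: 0.0
```

```bash
python3 p.py 1.5 416 -253.2 23; sed 's/snapshot("top")/snapshot("wrist")/; s/c\[0\]<195/0/; s/<11/<60/; s/top_last/wr_last/' packs.py > packw.py; python3 packw.py; python3 packs.py
```

```text
pose [ 414.6 -252.9  160.4] rpy [-1.7995e+02  5.0000e-02  1.3900e+00] F [-0.4 -0.5  0.4] w 60.4 t 47.75
turn -0.019 = 1 x -0.019  shift [0.054 0.012 5.496] = 6 x [0.009 0.002 0.916]
blob [29.8  6.4] [575.9 -39.6] 565 1
pack px [70.9 26.8] blue [560.  -74.8] mid [540.5 -38.1] len 41.4 yaw -1.1
pack px [79.  96.1] blue [498.4 -73.9] mid [499.1 -37.3] len 41.4 yaw -1.1
pack px [42.1 94.4] blue [499.2 -37.8] mid [499.1 -37.3] len 41.4 yaw -1.1
pack px [258.6 175. ] blue [ 423.2 -252.6] mid [ 422.9 -252.3] len 40.5 yaw 1.4
pack px [227.1 177.3] blue [580.9  44. ] mid [581.3  44.6] len 41.0 yaw -0.3
pack px [261.4 176.9] blue [579.1 -47. ] mid [578.9 -47.1] len 40.2 yaw -0.7
pack px [262.  207.3] blue [498.2 -45.9] mid [498.5 -45.4] len 40.7 yaw -0.3
```

Request:
move_arm(
  rows=[0,0,0.92,0,0,0,0,0,0.92,0,0,0,0,0,0.92,0,0,0,0,0,0.92,0,0,0,0,0,0.92,0,0,0,0,0,0.9,0,0,0,0,0,0,0,0,0],
)

```text
time_s: 48.55
eef_pos: [0.4142, -0.2513, 0.0214]
tool_rot: [-3.139, 0.003, 0.027]
force: [-0.7, -0.4, 0.4]
grip_width: 0.0603
gripper_force: 0.0
```

Request:
move_arm(
  rows=[0,0,0,0,0,0,0,0,0,0,0,0,0,0,0,0,0,0,0,0,0,0,0,0,0,0,0,0,0,0,0,0,0,0,0,0],
  jaw=0,
)

```text
time_s: 49.15
eef_pos: [0.4158, -0.2533, 0.0245]
tool_rot: [3.141, -0.002, 0.025]
force: [0.1, 2.5, 9.8]
grip_width: 0.0398
gripper_force: 30.0
```

Request:
move_arm(
  rows=[0,0,-0.4,0,0,0,0,0,-0.9,0,0,0,0,0,-0.9,0,0,0,0,0,-0.9,0,0,0,0,0,-0.9,0,0,0,0,0,-0.9,0,0,0,0,0,-0.9,0,0,0,0,0,0,0,0,0.4,0,0,0,0,0,0],
)

```text
time_s: 50.05
eef_pos: [0.4152, -0.2531, 0.1697]
tool_rot: [3.14, -0.001, -0.017]
force: [-0.4, 0.5, -2.8]
grip_width: 0.04
gripper_force: 30.0
```

```bash
python3 p.py -1 492.5 46 165 -1 492.5 46 36
```

```text
pose [ 415.2 -253.1  169.7] rpy [ 1.7994e+02 -8.0000e-02 -9.9000e-01] F [-0.4  0.5 -2.8] w 40.0 t 50.05
turn 0.001 = 1 x 0.001  shift [  2.881 -12.017   0.19 ] = 13 x [ 0.2216 -0.9244  0.0146]
turn -0.0 = 0 x -0.0  shift [ 0.   -0.    5.16] = 6 x [ 0.   -0.    0.86]
```

Request:
move_arm(
  rows=[0.222,-0.924,0,0,0,0,0.222,-0.924,0,0,0,0,0.222,-0.924,0,0,0,0,0.222,-0.924,0,0,0,0,0.222,-0.924,0,0,0,0,0.222,-0.924,0,0,0,0,0.222,-0.924,0,0,0,0],
)

```text
time_s: 50.75
eef_pos: [0.4563, -0.0909, 0.1684]
tool_rot: [-3.141, 0.001, -0.015]
force: [0.4, -0.6, -2.9]
grip_width: 0.0399
gripper_force: 30.0
```

Request:
move_arm(
  rows=[0.222,-0.924,0,0,0,0,0.222,-0.924,0,0,0,0,0.222,-0.924,0,0,0,0,0.222,-0.924,0,0,0,0,0.222,-0.924,0,0,0,0,0.222,-0.924,0,0,0,0,0,0,0.85,0,0,0,0,0,0.85,0,0,0,0,0,0.85,0,0,0,0,0,0.85,0,0,0,0,0,0,0,0,0],
)

```text
time_s: 51.85
eef_pos: [0.4903, 0.0461, 0.0815]
tool_rot: [-3.142, 0.005, -0.015]
force: [0.7, 0.6, -1.8]
grip_width: 0.0399
gripper_force: 30.0
```

```bash
python3 p.py -1 492.5 46 36
```

```text
pose [490.3  46.1  81.5] rpy [-180.      0.27   -0.88] F [ 0.7  0.6 -1.8] w 39.9 t 51.85
turn 0.02 = 1 x 0.02  shift [8.700e-02 1.000e-03 1.819e+00] = 2 x [4.330e-02 3.000e-04 9.095e-01]
```

Request:
move_arm(
  rows=[0.04,0,0.5,0,0,0,0.02,0,0.5,0,0,0,0,0,0.5,0,0,0,0,0,0.22,0,0,0,0,0,0.09,0,0,0,0,0,0,0,0,0],
)

```text
time_s: 52.45
eef_pos: [0.4939, 0.046, 0.0386]
tool_rot: [-3.142, -0.0, -0.016]
force: [0.6, 1.3, -2.8]
grip_width: 0.0397
gripper_force: 30.0
```

Request:
move_arm(
  rows=[0,0,0,0,0,0,0,0,0,0,0,0,0,0,0,0,0,0,0,0,0,0,0,0,0,0,0,0,0,0],
  jaw=0.66,
)

```text
time_s: 52.95
eef_pos: [0.4938, 0.046, 0.0383]
tool_rot: [-3.142, -0.0, -0.016]
force: [-1.0, -0.2, 0.4]
grip_width: 0.0604
gripper_force: 0.0
```

Request:
move_arm(
  rows=[0,0,-0.4,0,0,0,0,0,-0.9,0,0,0,0,0,-0.9,0,0,0,0,0,-0.9,0,0,0,0,0,-0.9,0,0,0,0,0,-0.6,0,0,0,0,0,0,0,0,0],
)

```text
time_s: 53.65
eef_pos: [0.4948, 0.046, 0.1556]
tool_rot: [3.142, -0.004, -0.016]
force: [-0.5, -0.1, -1.1]
grip_width: 0.0602
gripper_force: 0.0
```

```bash
python3 p.py -1 405 -1 157 -1 405 -1 37; python3 packs.py
```

```text
pose [494.8  46.  155.6] rpy [180.    -0.21  -0.94] F [-0.5 -0.1 -1.1] w 60.2 t 53.65
turn 0.01 = 1 x 0.01  shift [-3.558  1.942 -0.058] = 4 x [-0.8896  0.4856 -0.0144]
turn -0.0 = 0 x -0.0  shift [ 0.  -0.   4.8] = 5 x [ 0.   -0.    0.96]
pack px [265.  176.6] blue [579.6 -56.4] mid [579.2 -51. ] len 39.9 yaw 2.8
```

Request:
move_arm(
  rows=[-0.89,0.486,0,0,0,0,-0.89,0.486,0,0,0,0,-0.89,0.486,0,0,0,0,-0.89,0.486,0,0,0,0,0,0,0,0,0,0,0,0,0,0,0,0],
  jaw=0,
)

```text
time_s: 54.3
eef_pos: [0.4038, -0.0012, 0.1529]
tool_rot: [-3.141, 0.0, -0.017]
force: [1.0, -0.2, 0.6]
grip_width: 0.0154
gripper_force: 0.0
```

```bash
python3 - <<'E'
from h import *
import pickle
s=snap("wrist","w5.png",None,1.5);pickle.dump(s,open("w5.pkl","wb"))
E
python3 p.py -1 405 -1 37
```

```text
pose [404.4  -1.1 153. ] rpy [-1.8e+02 -1.0e-02 -9.6e-01] F [0.5 1.2 0.1] w 11.0 t 54.35
turn 0.006 = 1 x 0.006  shift [ 2.400e-02 -4.000e-03  4.641e+00] = 5 x [ 4.800e-03 -8.000e-04  9.281e-01]
```

View pics/w5.png

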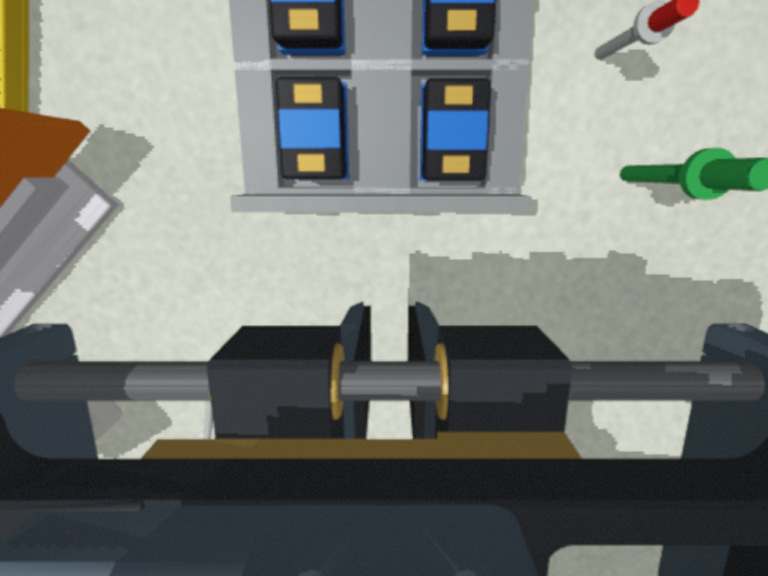

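Request:
move_arm(
  rows=[0,0,0.92,0,0,0,0,0,0.92,0,0,0,0,0,0.92,0,0,0,0,0,0.92,0,0,0,0,0,0.92,0,0,0,0,0,0,0,0,0,0,0,0,0,0,0],
)

```text
time_s: 55.05
eef_pos: [0.4042, -0.0009, 0.0381]
tool_rot: [-3.141, 0.001, -0.016]
force: [0.7, 0.1, -0.8]
grip_width: 0.0003
gripper_force: 0.0
```

Request:
move_arm(
  rows=[0.3,0,0,0,0,0,0.4,0,0,0,0,0,0.4,0,0,0,0,0,0.4,0,0,0,0,0,0.4,0,0,0,0,0,0.4,0,0,0,0,0,0.4,0,0,0,0,0,0.4,0,0,0,0,0,0.4,0,0,0,0,0,0.4,0,0,0,0,0,0.4,0,0,0,0,0,0.4,0,0,0,0,0],
)

```text
time_s: 56.25
eef_pos: [0.5222, -0.0031, 0.0381]
tool_rot: [3.142, 0.0, -0.016]
force: [-4.0, -1.7, 0.4]
grip_width: 0.0004
gripper_force: 1.5
```

Request:
move_arm(
  rows=[0.4,0,0,0,0,0,0.4,0,0,0,0,0,0.4,0,0,0,0,0,0.4,0,0,0,0,0,0.4,0,0,0,0,0,0.4,0,0,0,0,0,0.4,0,0,0,0,0,0,0,0,0,0,0],
)

```text
time_s: 57.05
eef_pos: [0.5935, -0.0042, 0.0383]
tool_rot: [-3.142, -0.002, -0.016]
force: [-0.7, -0.5, 0.6]
grip_width: 0.0004
gripper_force: 0.0
```

```bash
python3 p.py -1 619 -4 37
```

```text
pose [593.5  -4.2  38.3] rpy [-1.8e+02 -1.3e-01 -9.4e-01] F [-0.7 -0.5  0.6] w 0.4 t 57.05
turn 0.01 = 1 x 0.01  shift [ 1.021 -0.026  0.052] = 2 x [ 0.5107 -0.0131  0.0259]
```

Now creep to the stop watching force.

Request:
move_arm(
  rows=[0.25,0,0,0,0,0,0.25,0,0,0,0,0,0.2,0,0,0,0,0,0.15,0,0,0,0,0,0,0,0,0,0,0],
)

```text
time_s: 57.55
eef_pos: [0.6136, -0.0046, 0.0383]
tool_rot: [3.142, -0.001, -0.016]
force: [1.1, -0.0, 0.6]
grip_width: 0.0004
gripper_force: 0.0
```

Request:
move_arm(
  rows=[0.08,0,0,0,0,0,0,0,0,0,0,0],
)

```text
time_s: 57.75
eef_pos: [0.6149, -0.0046, 0.0382]
tool_rot: [3.142, -0.0, -0.016]
force: [-0.3, 0.2, -1.1]
grip_width: 0.0005
gripper_force: 0.0
```

Request:
move_arm(
  rows=[0.08,0,0,0,0,0,0,0,0,0,0,0],
)

```text
time_s: 57.95
eef_pos: [0.6168, -0.0046, 0.0382]
tool_rot: [3.142, -0.0, -0.016]
force: [-0.5, -1.0, 0.6]
grip_width: 0.0004
gripper_force: 0.5
```

```bash
python3 p.py -1 619 -4 37
```

```text
pose [616.8  -4.6  38.2] rpy [ 1.8e+02 -1.0e-02 -9.4e-01] F [-0.5 -1.   0.6] w 0.4 t 57.95
turn 0.01 = 1 x 0.01  shift [ 0.087 -0.027  0.048] = 1 x [ 0.0868 -0.0269  0.0482]
```

Request:
move_arm(
  rows=[0.1,0,0,0,0,0,0,0,0,0,0,0],
)

```text
time_s: 58.15
eef_pos: [0.6188, -0.0046, 0.038]
tool_rot: [-3.142, 0.001, -0.016]
force: [-4.9, -0.3, 2.1]
grip_width: 0.0001
gripper_force: 2.2
```

Request:
move_arm(
  rows=[0.08,0,0,0,0,0,0,0,0,0,0,0],
)

```text
time_s: 58.35
eef_pos: [0.6188, -0.0046, 0.0379]
tool_rot: [-3.141, 0.005, -0.016]
force: [-14.9, -2.0, 10.3]
grip_width: 0.0004
gripper_force: 7.7
```

Request:
move_arm(
  rows=[0.08,0,0,0,0,0,0,0,0,0,0,0],
)

```text
time_s: 58.55
eef_pos: [0.6188, -0.0046, 0.0377]
tool_rot: [-3.141, 0.009, -0.016]
force: [-25.8, -1.4, 16.7]
grip_width: 0.0007
gripper_force: 13.0
```

Request:
move_arm(
  rows=[0.06,0,0,0,0,0,0,0,0,0,0,0],
)

```text
time_s: 58.75
eef_pos: [0.6188, -0.0045, 0.0376]
tool_rot: [-3.141, 0.011, -0.016]
force: [-33.6, -1.7, 23.2]
grip_width: 0.0006
gripper_force: 17.0
```

Request:
move_arm(
  rows=[-0.4,0,0,0,0,0,-0.8,0,0,0,0,0,-0.8,0,-0.5,0,0,0,-0.8,0,-1,0,0,0,-0.8,0,-1,0,0,0,-0.5,0,-1,0,0,0,0,0,-1,0,0,0,0,0,-1,0,0,0,0,0,-1,0,0,0,0,0,-1,0,0,0,0,0,-0.5,0,0,0,0,0,0,0,0,0],
)

```text
time_s: 59.95
eef_pos: [0.5235, -0.0032, 0.24]
tool_rot: [3.141, -0.004, -0.016]
force: [-0.5, 0.1, -0.5]
grip_width: 0.0004
gripper_force: 0.0
```

```bash
python3 p.py -1 520 -4 240; python3 - <<'E'
from h import *
import pickle
s=snap("wrist","w6.png",(0,0,512,220),1.56);pickle.dump(s,open("w6.pkl","wb"))
E
```

```text
pose [523.5  -3.2 240. ] rpy [179.98  -0.25  -0.94] F [-0.5  0.1 -0.5] w 0.4 t 59.95
turn 0.01 = 1 x 0.01  shift [-0.141  0.035  0.001] = 1 x [-0.1413  0.0347  0.0007]
```

View pics/w6.png

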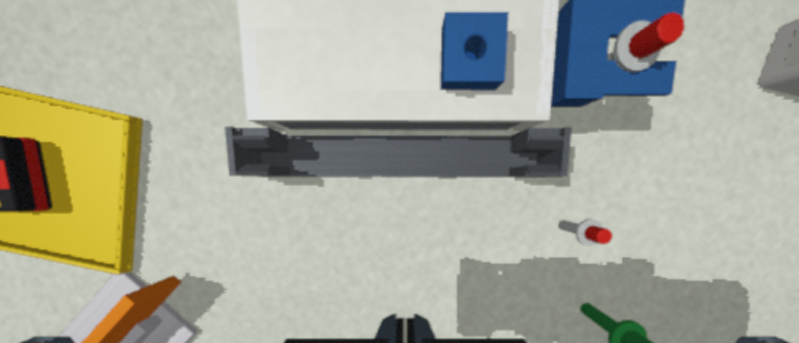

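```bash
python3 - <<'E'
from h import *
import pickle
s=pickle.load(open("w6.pkl","rb"))
def c(u,v,z): return (px2w(s,(u+.5)/1.56-.5,(v+.5)/1.56-.5,z)*1000).round(1)
for n,a in dict(roofL=(246,121,.07),roofR=(549,122,.07),chL=(226,128,.07),chR=(571,127,.07),chLf=(230,177,.07),chRf=(569,178,.07)).items(): print(n,c(*a))
# subpixel roof edge fit
g=cv2.cvtColor(s["img"],cv2.COLOR_BGR2GRAY).astype(float)
P=[]
for u in range(172,340,4):
    col=cv2.GaussianBlur(g,(3,3),0)[66:92,u];d=np.diff(col);i=int(np.argmin(d));
    if 0<i<len(d)-1: 
        a,b,e=d[i-1:i+2];P.append(px2w(s,u,66+i+.5+.5*(a-e)/(a-2*b+e),.07)*1000)
P=np.array(P);k=np.polyfit(P[:,1],P[:,0],1);r=P[:,0]-np.polyval(k,P[:,1]);ok=abs(r)<1.5;k=np.polyfit(P[ok,1],P[ok,0],1);print("yaw",-np.degrees(np.arctan(k[0])),"x at y-3",np.polyval(k,-3),ok.sum(),len(P))
print(packs:=None)
E
python3 p.py 133.2 428.3 290.8 240
```

```text
roofL [637.6 109.7  70. ]
roofR [ 633.2 -111.2   70. ]
chL [633.  124.8  70. ]
chR [ 629.5 -127.6   70. ]
chLf [598.4 125.9  70. ]
chRf [ 593.4 -128.8   70. ]
yaw -1.102654303320088 x at y-3 636.2397901215206 42 42
None
pose [522.8  -3.1 238.7] rpy [ 1.7999e+02 -1.3000e-01 -9.4000e-01] F [ 0.8 -0.3  0.4] w 0.3 t 60.0
turn -22.356 = 23 x -0.972  shift [11.158  5.292 -0.053] = 12 x [ 0.9299  0.441  -0.0044]
```

Request:
move_arm(
  rows=[0,0,0,0,0,-1,0,0,0,0,0,-1,0,0,0,0,0,-1,0,0,0,0,0,-1,0,0,0,0,0,-1,0,0,0,0,0,-1,0,0,0,0,0,-1,0,0,0,0,0,-1,0,0,0,0,0,-1,0,0,0,0,0,-1,0,0,0,0,0,-1],
  jaw=0.6,
)

```text
time_s: 61.1
eef_pos: [0.5218, -0.003, 0.2369]
tool_rot: [-3.14, 0.0, 1.14]
force: [-0.4, 0.2, 0.2]
grip_width: 0.0546
gripper_force: 0.0
```

Request:
move_arm(
  rows=[0,0,0,0,0,-1,0,0,0,0,0,-1,0,0,0,0,0,-1,0,0,0,0,0,-1,0,0,0,0,0,-1,0,0,0,0,0,-1,0,0,0,0,0,-1,0,0,0,0,0,-1,0,0,0,0,0,-1,0,0,0,0,0,-1,0,0,0,0,0,-1,0,0,0,0,0,-0.36],
)

```text
time_s: 62.3
eef_pos: [0.5218, -0.003, 0.2369]
tool_rot: [-3.141, -0.001, 2.329]
force: [0.3, -0.4, 0.1]
grip_width: 0.0546
gripper_force: 0.0
```

Request:
move_arm(
  rows=[0.93,0.44,0,0,0,0,0.93,0.44,0,0,0,0,0.93,0.44,0,0,0,0,0.93,0.44,0,0,0,0,0.93,0.44,0,0,0,0,0.93,0.44,0,0,0,0,0.93,0.44,0,0,0,0,0.93,0.44,0,0,0,0,0.93,0.44,0,0,0,0,0,0,0,0,0,0,0,0,0,0,0,0],
)

```text
time_s: 63.4
eef_pos: [0.4506, 0.2173, 0.2372]
tool_rot: [-3.14, -0.0, 2.326]
force: [-0.2, 0.2, -0.6]
grip_width: 0.0547
gripper_force: 0.0
```

```bash
python3 p.py 133.2 428.3 290.8 240; python3 - <<'E'
from h import *
import pickle
s=snap("wrist","w7.png",None,1.5);pickle.dump(s,open("w7.pkl","wb"))
E
```

```text
pose [450.6 217.3 237.2] rpy [-1.7993e+02 -2.0000e-02  1.3329e+02] F [-0.2  0.2 -0.6] w 54.7 t 63.4
turn 0.016 = 1 x 0.016  shift [ 2.753  1.361 -0.111] = 3 x [ 0.9176  0.4536 -0.0369]
```

View pics/w7.png

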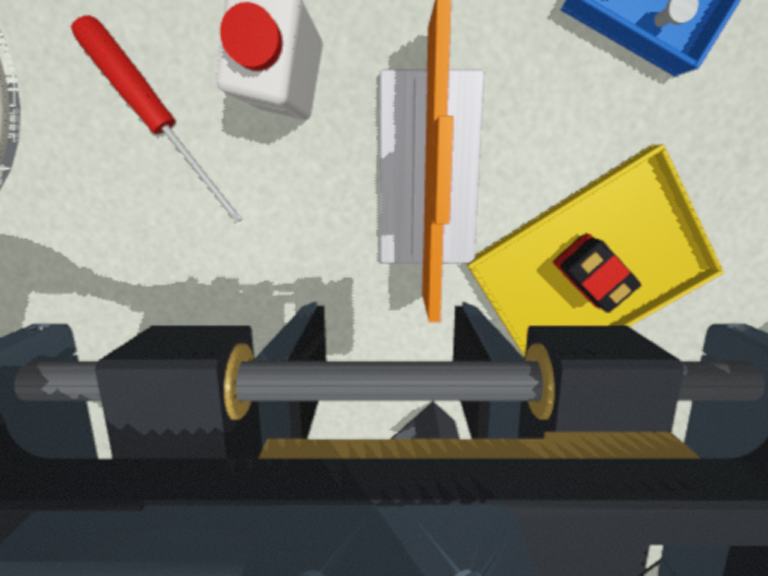

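```bash
python3 - <<'E'
from h import *
import pickle
s=pickle.load(open("w7.pkl","rb"))
im=s["img"];print(im[115,285:305].tolist());print(im[190,280:300].tolist())
hsv=cv2.cvtColor(im,cv2.COLOR_BGR2HSV);m=(hsv[...,0]<18)&(hsv[...,1]>150)&(hsv[...,2]>80)
for v in range(70,215,12):
    us=np.where(m[v,270:320])[0]+270;z=.119 if 79<v<147 else .087
    if len(us): r=us.max()+.5; print(v,us.min(),us.max(),"right edge",(px2w(s,r,v,z)*1000).round(1))
E
```

```text
[[15, 66, 128], [17, 68, 127], [12, 66, 127], [14, 67, 127], [14, 66, 126], [16, 72, 134], [34, 106, 181], [44, 141, 222], [55, 150, 231], [58, 152, 232], [56, 152, 232], [60, 154, 233], [60, 154, 234], [62, 155, 234], [70, 157, 234], [113, 165, 226], [182, 191, 212], [219, 216, 219], [220, 217, 218], [221, 217, 219]]
[[125, 138, 141], [89, 110, 134], [36, 74, 129], [17, 68, 128], [18, 67, 127], [21, 76, 139], [31, 107, 185], [37, 137, 222], [37, 138, 224], [38, 138, 224], [40, 138, 225], [40, 139, 225], [39, 140, 225], [61, 143, 223], [144, 176, 218], [196, 209, 210], [201, 212, 209], [203, 215, 212], [203, 216, 212], [202, 214, 210]]
70 285 297 right edge [400.8 328.9  87. ]
82 285 300 right edge [410.8 317.2 119. ]
94 284 300 right edge [418.6 309.5 119. ]
106 284 300 right edge [426.7 301.6 119. ]
118 284 299 right edge [434.1 292.8 119. ]
130 284 299 right edge [442.5 284.6 119. ]
142 283 298 right edge [450.3 275.4 119. ]
154 283 294 right edge [462.  263.5  87. ]
166 283 294 right edge [471.8 253.6  87. ]
178 282 293 right edge [481.  242.8  87. ]
190 282 293 right edge [491.3 232.5  87. ]
202 284 292 right edge [501.  221.2  87. ]
```

```bash
python3 p.py 133.1 427.6 291.7 237 133.1 427.6 291.7 92
```

```text
pose [450.9 216.9 237.4] rpy [-1.7994e+02 -1.0000e-02  1.3324e+02] F [ 0.6 -0.2 -0. ] w 55.0 t 63.45
turn 0.024 = 1 x 0.024  shift [2.822 1.365 0.016] = 3 x [0.9408 0.4549 0.0054]
turn -0.0 = 0 x -0.0  shift [-0.  -0.   5.8] = 6 x [-0.     -0.      0.9667]
```

Request:
move_arm(
  rows=[0.94,0.455,0,0,0,0.02,0.94,0.455,0,0,0,0,0.94,0.455,0,0,0,0,0,0,0,0,0,0,0,0,0.8,0,0,0,0,0,0.8,0,0,0,0,0,0.8,0,0,0,0,0,0.8,0,0,0,0,0,0,0,0,0],
)

```text
time_s: 64.35
eef_pos: [0.427, 0.2902, 0.156]
tool_rot: [-3.138, -0.001, 2.322]
force: [0.0, -0.4, 1.3]
grip_width: 0.0549
gripper_force: 0.0
```

```bash
python3 p.py 133.1 427.6 291.7 93; python3 - <<'E'
from h import *
import pickle
s=snap("wrist","w8.png",(130,60,390,260),2.6);pickle.dump(s,open("w8.pkl","wb"))
E
```

```text
pose [427.  290.2 156. ] rpy [-1.7977e+02 -5.0000e-02  1.3304e+02] F [ 0.  -0.4  1.3] w 54.9 t 64.35
turn -0.01 = 1 x -0.01  shift [0.027 0.059 2.52 ] = 3 x [0.009  0.0198 0.84  ]
```

View pics/w8.png

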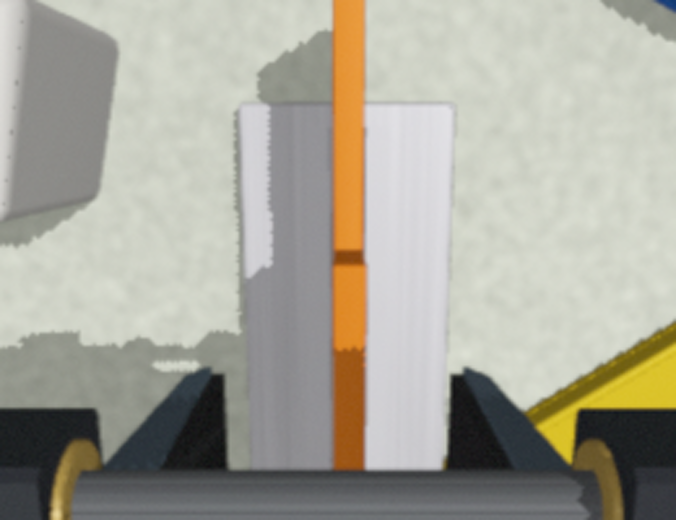

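Request:
move_arm(
  rows=[0,0.02,0.8,0,0,0,0,0,0.8,0,0,0,0,0,0.6,0,0,0,0,0,0.3,0,0,0,0,0,0,0,0,0,0,0,0,0,0,0],
)

```text
time_s: 65.0
eef_pos: [0.4287, 0.2924, 0.0966]
tool_rot: [3.141, 0.0, 2.323]
force: [-0.2, -0.7, 0.3]
grip_width: 0.0544
gripper_force: 0.0
```

Request:
move_arm(
  rows=[0,0,0,0,0,0,0,0,0,0,0,0,0,0,0,0,0,0,0,0,0,0,0,0,0,0,0,0,0,0,0,0,0,0,0,0,0,0,0,0,0,0,0,0,0,0,0,0],
  jaw=0,
)

```text
time_s: 65.8
eef_pos: [0.428, 0.2923, 0.0957]
tool_rot: [-3.141, -0.0, 2.323]
force: [-0.6, -0.9, 2.9]
grip_width: 0.0098
gripper_force: 30.0
```

```bash
python3 p.py 133.1 427.6 291.7 190
```

```text
pose [428.  292.3  95.7] rpy [-179.99   -0.    133.1 ] F [-0.6 -0.9  2.9] w 9.8 t 65.8
turn -0.0 = 1 x -0.0  shift [-0.005 -0.027 -3.772] = 4 x [-0.0013 -0.0068 -0.9431]
```

Request:
move_arm(
  rows=[0,0,-0.2,0,0,0,0,0,-0.4,0,0,0,0,0,-0.5,0,0,0,0,0,-0.6,0,0,0,0,0,-0.6,0,0,0,0,0,-0.6,0,0,0,0,0,-0.6,0,0,0,0,0,-0.6,0,0,0,0,0,-0.3,0,0,0,0,0,0,0,0,0],
)

```text
time_s: 66.8
eef_pos: [0.4285, 0.2926, 0.2069]
tool_rot: [3.14, 0.001, 2.323]
force: [-0.1, 0.3, -3.3]
grip_width: 0.0103
gripper_force: 30.0
```

Request:
move_arm(
  rows=[0,0,0,0,0,0.5,0,0,0,0,0,0.7,0,0,0,0,0,0.7,0,0,0,0,0,0.7,0,0,0,0,0,0.7,0,0,0,0,0,0.7,0,0,0,0,0,0.7,0,0,0,0,0,0.7,0,0,0,0,0,0.7,0,0,0,0,0,0.7,0,0,0,0,0,0.55,0,0,0,0,0,0],
)

```text
time_s: 68.0
eef_pos: [0.4277, 0.2921, 0.205]
tool_rot: [-3.141, 0.001, 1.552]
force: [0.5, 1.4, -3.4]
grip_width: 0.01
gripper_force: 30.0
```

```bash
python3 p.py 89 610 -1 205
```

```text
pose [427.7 292.1 205. ] rpy [-1.7994e+02  3.0000e-02  8.8940e+01] F [ 0.5  1.4 -3.4] w 10.0 t 68.0
turn -0.01 = 1 x -0.01  shift [-1.1597e+01  7.4940e+00  1.0000e-03] = 12 x [-9.664e-01  6.245e-01  1.000e-04]
```

Request:
move_arm(
  rows=[-0.4,0.26,0,0,0,0,-0.75,0.485,0,0,0,0,-0.75,0.485,0,0,0,0,-0.75,0.485,0,0,0,0,-0.75,0.485,0,0,0,0,-0.75,0.485,0,0,0,0,-0.75,0.485,0,0,0,0,-0.75,0.485,0,0,0,0],
)

```text
time_s: 68.8
eef_pos: [0.5175, 0.148, 0.2054]
tool_rot: [-3.141, 0.0, 1.555]
force: [-0.1, 0.9, -2.4]
grip_width: 0.0095
gripper_force: 30.0
```

Request:
move_arm(
  rows=[-0.75,0.485,0,0,0,0,-0.75,0.485,0,0,0,0,-0.75,0.485,0,0,0,0,-0.75,0.485,0,0,0,0,-0.75,0.485,0,0,0,0,-0.75,0.485,0,0,0,0,-0.75,0.485,0,0,0,0,-0.7,0.45,0,0,0,0,0,0,0.6,0,0,0,0,0,0.6,0,0,0,0,0,0,0,0,0,0,0,0,0,0,0],
)

```text
time_s: 70.0
eef_pos: [0.6105, -0.0012, 0.1757]
tool_rot: [-3.141, -0.0, 1.554]
force: [-0.4, 1.2, -2.9]
grip_width: 0.0098
gripper_force: 30.0
```

```bash
python3 p.py 89 610 -1 162; python3 - <<'E'
from h import *
import pickle
t=snapshot("top");w=snapshot("side");wr=snapshot("wrist");pickle.dump((t,w,wr),open("k.pkl","wb"))
a=cv2.resize(w["img"][120:280,170:310],None,fx=3.4,fy=3.4,interpolation=cv2.INTER_CUBIC)
b=cv2.resize(wr["img"][0:250,150:300],None,fx=2.15,fy=2.15,interpolation=cv2.INTER_CUBIC)
h=min(len(a),len(b));cv2.imwrite("pics/k.png",np.hstack([a[:h],b[:h]])[:, :800])
E
```

```text
pose [610.5  -1.2 175.7] rpy [-179.97   -0.     89.03] F [-0.4  1.2 -2.9] w 9.8 t 70.0
turn 0.005 = 1 x 0.005  shift [ 0.008 -0.02   0.549] = 1 x [ 0.0083 -0.0201  0.5487]
```

View pics/k.png

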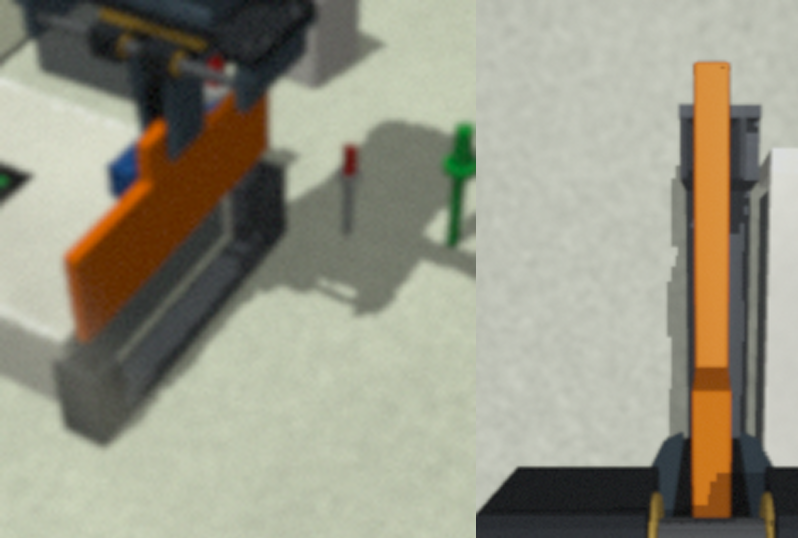

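Request:
move_arm(
  rows=[0,-0.02,0.3,0,0,0,0,0,0.3,0,0,0,0,0,0.2,0,0,0,0,0,0,0,0,0,0,0,0,0,0,0],
)

```text
time_s: 70.65
eef_pos: [0.61, -0.0009, 0.1555]
tool_rot: [-3.141, -0.0, 1.553]
force: [-0.2, -0.0, -2.5]
grip_width: 0.0098
gripper_force: 30.0
```

Request:
move_arm(
  rows=[0,0,0.1,0,0,0,0,0,0.1,0,0,0,0,0,0,0,0,0],
)

```text
time_s: 70.95
eef_pos: [0.6099, -0.0009, 0.1504]
tool_rot: [-3.141, -0.0, 1.553]
force: [-0.3, -0.6, -3.8]
grip_width: 0.0097
gripper_force: 30.0
```

Request:
move_arm(
  rows=[0,0,0.1,0,0,0,0,0,0.1,0,0,0,0,0,0,0,0,0],
)

```text
time_s: 71.25
eef_pos: [0.6098, -0.0009, 0.1453]
tool_rot: [-3.141, -0.0, 1.553]
force: [-0.7, -0.5, -2.9]
grip_width: 0.0099
gripper_force: 30.0
```

Request:
move_arm(
  rows=[0,0,0.1,0,0,0,0,0,0.1,0,0,0,0,0,0,0,0,0],
)

```text
time_s: 71.55
eef_pos: [0.6102, -0.0009, 0.1404]
tool_rot: [3.141, -0.0, 1.553]
force: [2.6, -0.5, -3.9]
grip_width: 0.0095
gripper_force: 30.0
```

```bash
python3 -c "
from h import *
o=observe();print(o['eef_pos'],o['tool_rot'],o['force'],o['moment'])"
```

```text
[ 0.61016848 -0.00091195  0.14039634] [ 3.14134953e+00 -3.67497715e-05  1.55324971e+00] [ 2.56997297 -0.5082448  -3.86356481] [-0.04517803 -0.64147186  0.01130647]
```

Request:
move_arm(
  rows=[0,0.03,0.1,0,0,0,0,0,0.15,0,0,0,0,0,0.15,0,0,0,0,0,0,0,0,0],
)

```text
time_s: 71.95
eef_pos: [0.6105, -0.0009, 0.13]
tool_rot: [-3.141, -0.0, 1.553]
force: [0.1, 0.6, -3.0]
grip_width: 0.0099
gripper_force: 30.0
```

Request:
move_arm(
  rows=[0,0,0.2,0,0,0,0,0,0.2,0,0,0,0,0,0.2,0,0,0,0,0,0,0,0,0],
)

```text
time_s: 72.35
eef_pos: [0.6105, -0.0009, 0.1149]
tool_rot: [-3.141, -0.0, 1.553]
force: [1.3, 0.3, -2.9]
grip_width: 0.0101
gripper_force: 30.0
```

```bash
python3 -c "
from h import *
o=observe();print(o['eef_pos'],o['tool_rot'],o['force'],o['moment'])"
```

```text
[ 0.61051625 -0.00086199  0.11485927] [-3.14079649e+00 -1.27406738e-04  1.55329745e+00] [ 1.34268342  0.29577995 -2.85975865] [-0.02478692 -0.21710807 -0.05560755]
```

Request:
move_arm(
  rows=[0,0.01,0.2,0,0,0,0,0,0.2,0,0,0,0,0,0.2,0,0,0,0,0,0.2,0,0,0,0,0,0.15,0,0,0,0,0,0,0,0,0],
)

```text
time_s: 72.95
eef_pos: [0.6107, -0.0009, 0.0913]
tool_rot: [-3.141, -0.0, 1.553]
force: [0.6, 0.1, -2.6]
grip_width: 0.0098
gripper_force: 30.0
```

Request:
move_arm(
  rows=[0,0,0.06,0,0,0,0,0,0,0,0,0],
)

```text
time_s: 73.15
eef_pos: [0.611, -0.0009, 0.0904]
tool_rot: [3.142, 0.0, 1.553]
force: [-0.1, -0.6, -2.9]
grip_width: 0.0096
gripper_force: 30.0
```

Request:
move_arm(
  rows=[0,0,0.06,0,0,0,0,0,0,0,0,0],
)

```text
time_s: 73.35
eef_pos: [0.611, -0.0009, 0.0889]
tool_rot: [-3.142, -0.0, 1.553]
force: [-0.4, -0.6, -3.3]
grip_width: 0.0098
gripper_force: 30.0
```

Request:
move_arm(
  rows=[0,0,0.05,0,0,0,0,0,0,0,0,0],
)

```text
time_s: 73.55
eef_pos: [0.6111, -0.0009, 0.0877]
tool_rot: [3.141, -0.0, 1.553]
force: [-0.0, 0.5, -3.3]
grip_width: 0.0095
gripper_force: 30.0
```

Not touching bottom yet; continue in small steps.

Request:
move_arm(
  rows=[0,0,0.05,0,0,0,0,0,0,0,0,0],
)

```text
time_s: 73.75
eef_pos: [0.6115, -0.0009, 0.0876]
tool_rot: [3.14, 0.0, 1.553]
force: [-4.1, 0.7, 15.6]
grip_width: 0.0102
gripper_force: 30.0
```

Request:
move_arm(
  rows=[0,0,0.05,0,0,0,0,0,0,0,0,0],
)

```text
time_s: 73.95
eef_pos: [0.6122, -0.001, 0.0875]
tool_rot: [3.138, 0.0, 1.553]
force: [-7.3, 0.3, 31.7]
grip_width: 0.0098
gripper_force: 30.1
```

Request:
move_arm(
  rows=[0,0,0.04,0,0,0,0,0,0,0,0,0],
)

```text
time_s: 74.15
eef_pos: [0.6125, -0.001, 0.087]
tool_rot: [3.137, 0.0, 1.553]
force: [-6.6, 0.2, 37.2]
grip_width: 0.01
gripper_force: 30.1
```

Bottom reached (z 87.6, as expected). Ease off, release, rise.

Request:
move_arm(
  rows=[0,0,-0.12,0,0,0,0,0,0,0,0,0],
)

```text
time_s: 74.35
eef_pos: [0.6112, -0.0009, 0.0876]
tool_rot: [3.141, 0.0, 1.553]
force: [-0.5, -0.3, -2.7]
grip_width: 0.0097
gripper_force: 30.0
```

Request:
move_arm(
  rows=[0,0,0,0,0,0,0,0,0,0,0,0,0,0,0,0,0,0,0,0,0,0,0,0,0,0,0,0,0,0],
  jaw=0.5,
)

```text
time_s: 74.85
eef_pos: [0.611, -0.0009, 0.0871]
tool_rot: [-3.142, -0.0, 1.553]
force: [0.2, 0.3, 0.3]
grip_width: 0.0448
gripper_force: 0.0
```

Request:
move_arm(
  rows=[0,0,-0.3,0,0,0,0,0,-0.8,0,0,0,0,0,-0.9,0,0,0,0,0,-0.9,0,0,0,0,0,-0.9,0,0,0,0,0,-0.9,0,0,0,0,-0.6,-0.5,0,0,0,0,-0.8,0,0,0,0,0,-0.8,0,0,0,0,0,0,0,0,0,0,0,0,0,0,0,0],
)

```text
time_s: 75.95
eef_pos: [0.5562, 0.0, 0.2179]
tool_rot: [3.141, 0.0, 1.553]
force: [0.8, -0.3, 0.8]
grip_width: 0.0453
gripper_force: 0.0
```

```bash
python3 - <<'E'
from h import *
a=snapshot("side")["img"][100:260,130:320];b=snapshot("wrist")["img"][0:220,140:400]
a=cv2.resize(a,(400,337),interpolation=cv2.INTER_CUBIC);b=cv2.resize(b,(398,337),interpolation=cv2.INTER_CUBIC)
cv2.imwrite("pics/end.png",np.hstack([a,b]));print(observe()["force"],observe()["eef_pos"])
E
```

```text
[ 0.20213512  0.11864835 -0.67685253] [ 5.56736761e-01 -1.68896565e-05  2.17457028e-01]
```

View pics/end.png

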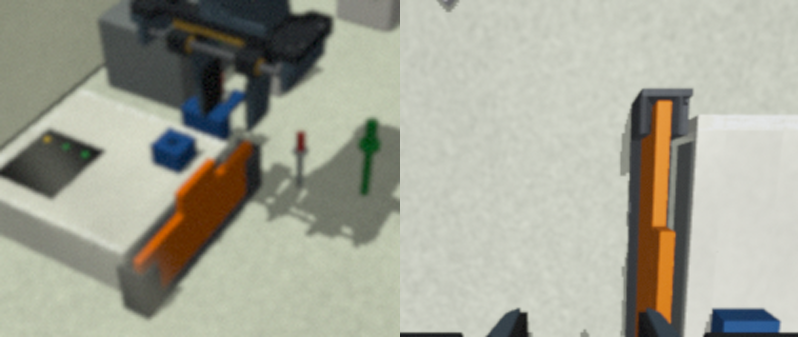

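The picture shows the keeper upright and fully down in both channels (right half, about (660,90–330)), the gripper clear above it, and the housing shut behind.

```bash
python3 -c "
from bench import *
print(job_done())"
```

```text
the job is handed in; nothing more can be done
None
```

The job is handed in at about 76 s with every step carried out: pin parked in the notch, the one spent pack in the tray, four blue packs in the drawer cells, drawer pushed firmly shut, and keeper seated at the bottom of its slot. No verdict was returned.

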